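Turn the recipe stand on to the next recipe

TASK

Turn the recipe stand on by one recipe: swing the steel keeper fully clear of the right-hand panels, turn the yellow-tabbed panel up and over the wire spine until it lies flat on the left, then swing the keeper back so that it points straight over the panels that stay on the right. Do it all by pushing gently with closed fingertips or the outside of the fingers, never pinching or gripping anything, and leave the green- and blue-tabbed panels and the timer, mill and shaker beside the stand where they are.

Things in the scene. Friction and masses are not known exactly. Their poses are not given: they have to be found in the camera images.
- recipe_stand: Low stand fixed to the worktop, like a ring binder lying open: a wooden rest (136 mm along x, 112 along y, 20 to 132 mm from the spine, top 30 mm high) each side of a wire spine. Origin on the worktop under the spine's middle; x along the spine away from the robot, y left, z up. Stiff panels 4 mm thick, 136 mm along x, reach 9 to 151 mm from the hinge axis.
- spine (a point): middle of the wire spine, on the panels' common hinge axis: 37.5 mm above the worktop over the stand's origin; the axis runs along its x. Steel end plates (at x = +-75 mm) and wire loops reach up to 51 mm.
- yellow_panel (a joint): angle of the yellow-tabbed panel about the spine, rad: 0 = flat on the right over the green one (35.5 to 39.5 mm high), 1.57 = upright, 3.14 = flat on the left on the blue one (top again 39.5 mm). Stiff hinge: it stays at any angle where it is left and takes 1 to 2.5 N at the tab to move, all the way down to flat. Mass 130 g.
- green_panel (a joint): angle of the green-tabbed panel, same meaning; 0 at the start (on the right under the yellow one, 30.5 to 34.5 mm high). Its tab is at the far end of the edge, so nothing of it lies under the yellow tab.
- blue_panel (a joint): angle of the blue-tabbed panel, same meaning; 3.14 at the start (on the left, top 34.5 mm high).
- yellow_tab (a point): centre of the yellow tab at the middle (stand x = 0) of the panel's free edge: 38 mm along x, from 151 to 173 mm from the axis, 4 mm thick; this point is 162 mm from the axis. The tab overhangs the rest: nothing lies under it down to the worktop, 35 mm below, and the outer 19 mm of the panels overhang too. Axes turn with the panel (the stand's at joint 0).
- green_tab (a point): centre of the green tab (same size), at stand x = +44 mm, 162 mm from the axis.
- blue_tab (a point): centre of the blue tab (same size), at stand x = -44 mm, 162 mm from the axis.
- keeper (a joint): swivel keeper: flat steel arm on an upright post at (89, -92) mm in the stand's frame, rad. 0 = it points to the robot (stand -x), over the panels; it grows as the arm swings left towards the spine, to a stop at 1.5 (along the far edge; clear of the panels from 1.35). Arm 11 mm wide, 41.5 to 44.5 mm high. Stays where left; about 0.6 N at the stud moves it. It blocks the panels until then.
- keeper_stud (a point): middle of the upright round black thumb stud at the end of the keeper's arm, 62 mm from the post's axis: 14 mm diameter, from 44 to 65.5 mm above the worktop; this point is 59.5 mm above it.
- kitchen_timer: cream wind-up timer with a red dial, 46x66x66 mm, loose, standing left of the stand; origin at the centre of its underside. Leave alone.
- pepper_mill: wooden pepper mill, 58 mm diameter, 160 mm high, loose, left of the stand; origin at the centre of its underside. Leave alone.
- salt_shaker: glass salt shaker with a grey top, 44 mm diameter, 90 mm high, loose, beyond the stand's far left edge; origin at the centre of its underside. Leave alone.

How it is judged:
On the way, in this order (a step that is already met when the one before it is completed fails the run):
1. the keeper is swung clear of the panels while the yellow panel still lies on the right (value of joint keeper above 1.3 rad and value of joint yellow_panel below 0.2 rad), for 0.2 s.
2. the yellow panel lies flat on the left (value of joint yellow_panel above 3.07 rad and value of joint keeper above 0.8 rad), for 0.2 s.
3. the keeper is swung back over the panels on the right (value of joint keeper below 0.45 rad), for 0.2 s.
At the end, for the whole second after the job is handed in: The yellow panel lies flat on the left (within 4 degrees), the green one still flat on the right and the blue one flat on the left (within 4 degrees), the keeper points over the right-hand panels (within 25 degrees), all at rest, and timer, mill and shaker stand where they stood (within 15 mm) (value of joint each of yellow_panel, blue_panel above 3.07 rad and value of joint green_panel below 0.07 rad and value of joint keeper below 0.45 rad and angular speed of each of yellow_panel, keeper below 0.1 rad/s and distance of each of kitchen_timer, pepper_mill, salt_shaker from where it was at the start of the episode below 0.015 m and angle between each of kitchen_timer, pepper_mill, salt_shaker's own z axis and vertical below 0.1 rad); the robot touches nothing.
It fails at once if the green panel is lifted (value of joint green_panel above 0.2 rad).
It fails at once if the blue panel is lifted (value of joint blue_panel below 2.94 rad).
It fails at once if the yellow panel is pinched or forced (more than 30 N from the fingers) (contact force between the fingers and yellow_panel above 30 N).
It fails at once if the keeper is pinched or forced (more than 30 N from the fingers) (contact force between the fingers and keeper above 30 N).
It fails at once if the timer, mill or shaker is knocked, pushed or lifted (15 mm) (distance of any of kitchen_timer, pepper_mill, salt_shaker from where it was at the start of the episode above 0.015 m or angle between any of kitchen_timer, pepper_mill, salt_shaker's own z axis and vertical above 0.3 rad).
It also fails if it takes over 61 s, if anything falls off the work surface, if the arm or the gripper's body presses on something with over 40 N, if the wrist force passes 120 N, or if a joint passes its speed limit or range.

ROBOT

A 6-joint arm with a two-finger parallel gripper is mounted at the origin on a cart in front of the work surface, level with it; the furniture and walls round the work are solid. World frame = base frame: x ahead of the robot, y to its left, z up, the work surface at z = 0. Lengths are in m, angles in rad, forces in N, time in s.
With the tool pointing down it reaches from about 0.35 to 0.975 m from the base axis. Payload 7.1 kg.
Tool frame: the origin (TCP) lies between the finger pads; the fingertips stand 11 mm ahead of it and the grasp point (between the pads) lies 8 mm behind it; z points along the fingers, y is the line along which they close (so a half turn about z gives the same grasp; the last joint's range is limited). The gripper opens to 88 mm and grips with 3 to 60 N. Pads are 20 mm wide; open, the fingers measure 115 mm over their backs; the gripper's body (75 mm by 178 mm) begins 61 mm behind the grasp point.
Start: joints at [1.156, 0.423, 1.63, -0, 1.089, -0.019], TCP at [0.241, 0.577, 0.234] pointing down, gripper open.
Joint ranges: [-3, 3], [-0.9, 2.11], [0.09, 2.58], [-1.31, 4.45], [0.11, 2.69], [-2.54, 2.54]. Speed limits (rad/s): [2.39, 2.39, 3.01, 3.14, 3.14, 3.14].

INTERFACE

Orientations are given as a unit quaternion [w, x, y, z].
In Python, from bench import bot gives the robot as it stands.
- The arm moves only by the tool drive_tool, never from a script. Its argument "rows" is a list of rows, each an object of numbers: "fingers": the finger opening in m, from 0 to 0.0878; "dx", "dy", "dz": the shift along the tool's x, y, z in m; "rx", "ry", "rz": the turn, a rotation vector about the tool's x, y, z in degrees. In form: [{"fingers": .., "dx": .., "dy": .., "dz": .., "rx": .., "ry": .., "rz": ..}, ...]. A call has 1 to 10 rows; each row is the pose to reach, as a shift and turn from the pose commanded when the call began, along the tool's axes at that moment; what a row does not reach only later rows make up. A row lasts 1/8 s, in which the tool goes at most 62.5 mm and 10.7 degrees, less where a joint would pass 70% of its speed; a pose out of reach is approached as far as the arm can. A call with a gripper value outside its range is refused whole. The fingers move at their own pace and stop on an object; the grip force is fixed at half the most. Time passes only in rows, so rows that repeat a pose let the fingers close. It gives the time, the measured TCP pose, the force, the opening and the grip force at its end, in the units of the state.
- bot.sense(): the state, without advancing time (a new reading comes with each control period).
- bot.read_camera(name): name is "scene" or "top" or "wrist"; returns (picture, depth): 400x640x3 uint8, red, green, blue; 400x640 float32, m along the optical axis (not along the pixel's ray), 0 where there is no reading.
- bot.camera_info(name): a dict with "camera_matrix" (3x3 intrinsics, pixels), "eye" and "attitude" of the camera in the world. Camera axes: x right, y down, z forward; pixel columns grow to the right and rows downward; lengths in m; the calibration is good to about 2 mm. A picture is of the moment at which its call begins: read the wrist's pose just before it. camera_info takes no time and is no camera call; for the wrist camera it gives the pose at the moment of the call.
- bot.job_done(): hands the job in; it is judged then, once.
The state is a dict: "time": time; "q": joint angles; "joint_velocities": joint speeds; "effort": joint torques, N m; "tool_pos": TCP position; "tool_rot": TCP orientation; "force": force on the tool from outside, world axes, zero at the start; "torque": the same for the moment, N m; "grip_width": finger opening in m; "gripper_force": force on a finger pad.
Only numpy, scipy, OpenCV 4.12 (cv2) and the standard library are available. Lean on these libraries where they do the work, as an engineer would, in place of code of your own. Each camera call takes 0.05 s, during which the arm holds its last target. There are 200 camera calls.

## Working session

There is one attempt and no reset: what is moved stays moved. The work goes in short steps, Python scripts to look and compute and a tool call to move; the robot and the scene stay as the last step left them, time stands still between calls to the robot, and variables do not carry over. Pictures are saved under pics/ and viewed, at most 10 in all, crops included, and the job is handed in when it is done.

Besides the shell and the picture viewer there is one more tool, called as name(argument=value, ...), one argument or row to a line, values as JSON. drive_tool: Moves the arm, as the interface text tells. Its arguments: {"type":"object","properties":{"rows":{"type":"array"}},"required":["rows"]}

```bash
mkdir -p pics; ls
python3 - <<'E'
from bench import bot
import cv2,numpy as np
np.set_printoptions(precision=4,suppress=True)
s=bot.sense();print(s)
for n in("scene","top"):
    p,d=bot.read_camera(n);i=bot.camera_info(n);print(n,i)
    cv2.imwrite(f"pics/{n}0.png",p[...,::-1]);np.savez(f"{n}0.npz",p=p,d=d,K=i["camera_matrix"],eye=i["eye"],att=i["attitude"])
E
```

```text
pics
{'time': 0.0, 'q': array([ 1.156 ,  0.4238,  1.6307,  0.    ,  1.0886, -0.019 ]), 'joint_velocities': array([-0.0019, -0.0018,  0.0003, -0.0025,  0.0007, -0.    ]), 'effort': array([ -0.0011, -54.4632, -27.3657,   0.0642,   0.0229,  -0.0001]), 'tool_pos': array([0.2407, 0.5762, 0.2329]), 'tool_rot': array([-0.0002,  0.1966,  0.9805, -0.0007]), 'force': array([-0.1586, -0.5661,  0.1509]), 'torque': array([-0.0042, -0.0143, -0.0358]), 'gripper_force': 0.0, 'grip_width': 0.08733911047520396}
scene {'camera_matrix': array([[517.6512,   0.    , 321.8227],
       [  0.    , 517.6512, 191.4785],
       [  0.    ,   0.    ,   1.    ]]), 'eye': array([-0.3037, -0.8364,  0.7109]), 'attitude': array([-0.4915,  0.8062, -0.2827,  0.1691])}
top {'camera_matrix': array([[390.0197,   0.    , 319.0813],
       [  0.    , 390.0197, 203.7902],
       [  0.    ,   0.    ,   1.    ]]), 'eye': array([0.2794, 0.1522, 0.8972]), 'attitude': array([ 0.0792, -0.6919,  0.7129, -0.0825])}
```

View pics/scene0.png

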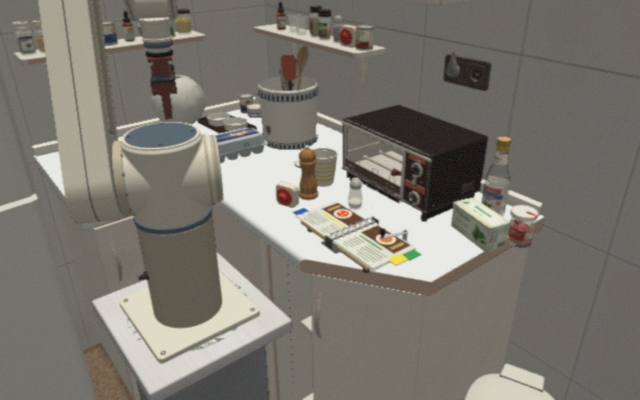

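View pics/top0.png

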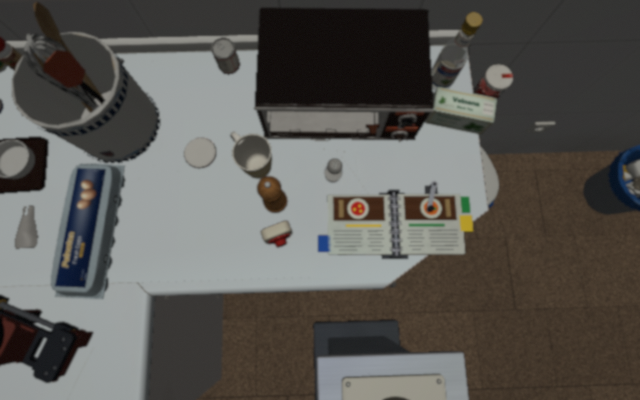

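The scene picture shows the stand with blue tab (302,212), yellow tab (400,258) and green tab (412,254). In the top picture the tabs are blue (323,243), yellow (467,224) and green (465,205), with the spine at column 395 and the keeper near (430,190). Next I'll triangulate the tabs and the stud.

```bash
cat > h.py <<'E'
import numpy as np,cv2
from scipy.spatial.transform import Rotation as R
np.set_printoptions(precision=4,suppress=True)
def rot(q): return R.from_quat(np.r_[q[1:],q[0]])
def ray(c,uv):
    v=np.linalg.inv(c["K"])@np.r_[uv,1.]; v=rot(c["att"]).apply(v); return c["eye"],v/np.linalg.norm(v)
def plane(c,uv,z):
    e,v=ray(c,uv); return e+v*(z-e[2])/v[2]
def tri(c1,u1,c2,u2):
    e1,v1=ray(c1,u1);e2,v2=ray(c2,u2)
    t=np.linalg.lstsq(np.c_[v1,-v2],e2-e1,rcond=None)[0]
    a=e1+t[0]*v1;b=e2+t[1]*v2; return (a+b)/2,np.linalg.norm(a-b)
def blob(img,lo,hi,box):
    h=cv2.cvtColor(img,cv2.COLOR_RGB2HSV);m=cv2.inRange(h,np.array(lo),np.array(hi))
    k=np.zeros_like(m);x0,y0,x1,y1=box;k[y0:y1,x0:x1]=m[y0:y1,x0:x1]
    n,l,s,c=cv2.connectedComponentsWithStats(k);j=1+np.argmax(s[1:,4]);return c[j],s[j]
E
python3 - <<'E'
from h import *
S=dict(np.load("scene0.npz"));T=dict(np.load("top0.npz"))
col=dict(yellow=((20,120,100),(33,255,255)),green=((45,120,60),(80,255,255)),blue=((105,120,60),(130,255,255)))
bs=dict(yellow=(380,240,425,270),green=(400,240,430,270),blue=(285,200,315,225))
bt=dict(yellow=(455,210,480,235),green=(455,192,475,216),blue=(312,230,335,255))
P={}
for k in col:
    a,sa=blob(S["p"],*col[k],bs[k]);b,sb=blob(T["p"],*col[k],bt[k])
    p,g=tri(S,a,T,b);print(k,a,sa,b,sb,"tri",p,g,"planeT",plane(T,b,.0375),"planeS",plane(S,a,.0375));P[k]=plane(T,b,.0375)
d=P["green"]-P["blue"]; yaw=np.arctan2(d[1],d[0])-np.arctan2(-324,88);print("len",np.linalg.norm(d[:2]),"yaw deg",np.degrees(yaw))
o=(P["green"]+P["blue"])/2;print("origin",o)
a=cv2.resize(T["p"][160:280,260:490],None,fx=3.4,fy=3.4,interpolation=cv2.INTER_CUBIC)
cv2.imwrite("pics/topcrop.png",a[...,::-1])
b=cv2.resize(S["p"][165:275,280:440],None,fx=5,fy=5,interpolation=cv2.INTER_CUBIC)
cv2.imwrite("pics/scenecrop.png",b[...,::-1])
E
```

```text
yellow [397.8    258.9667] [389 254  19  11 120] [466.3776 223.5051] [460 216  14  16 196] tri [ 0.4262 -0.1839  0.0387] 0.0039905861726319165 planeT [ 0.4247 -0.183   0.0375] planeS [ 0.4297 -0.1831  0.0375]
green [411.507 254.493] [404 251  16   8  71] [465.  204.5] [462 198   7  14  88] tri [ 0.4698 -0.1869  0.0341] 0.0017749313132439154 planeT [ 0.4683 -0.185   0.0375] planeS [ 0.467  -0.1903  0.0375]
blue [300.2353 211.0588] [295 209  12   5  34] [323.0074 243.0963] [319 236  10  15 135] tri [0.3917 0.1386 0.0334] 0.002051304491441851 planeT [0.3903 0.1392 0.0375] planeS [0.3885 0.1323 0.0375]
len 0.333359374919751 yaw deg -1.6672978830848717
origin [ 0.4293 -0.0229  0.0375]
```

View pics/topcrop.png

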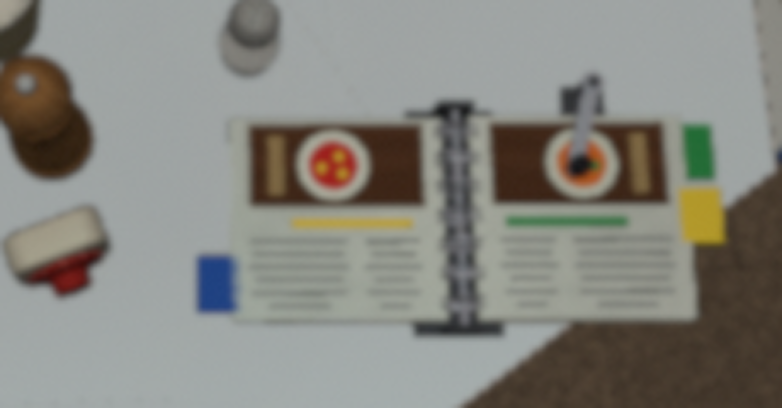

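View pics/scenecrop.png

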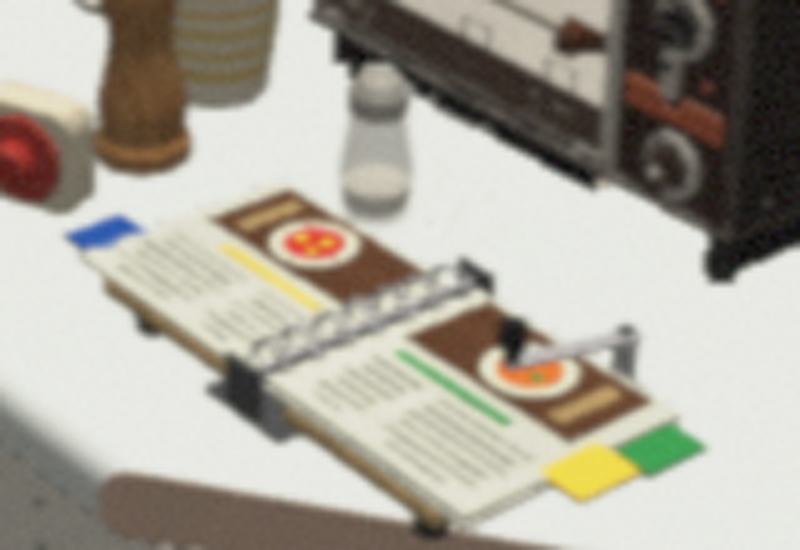

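The crops show the keeper post at top-crop (592,85) and its black stud at (580,160), pointing nearly straight at the robot. In the scene crop the stud spans (515,320)–(513,362). Next I'll measure the stud, post and loose items.

Run:
```python
from h import *
S=dict(np.load("scene0.npz"));T=dict(np.load("top0.npz"))
bt,st=blob(T["p"],(0,0,0),(180,255,60),(424,201,438,213));bs,ss=blob(S["p"],(0,0,0),(180,255,55),(376,227,389,240))
print(bt,st,bs,ss)
stud,g=tri(S,bs,T,bt);print("stud tri",stud,g,"planeT",plane(T,bt,.057),"planeS",plane(S,bs,.057))
Y=plane(T,(466.38,223.5),.0375);G=plane(T,(465,204.5),.0325);B=plane(T,(323,243.1),.0325)
# tab positions -> rigid fit
W=np.array([Y,G,B])[:,:2];L=np.array([[0,-.162],[.044,-.162],[-.044,.162]])
wc,lc=W.mean(0),L.mean(0);H=(L-lc).T@(W-wc);yaw=np.arctan2(H[0,1]-H[1,0],H[0,0]+H[1,1])
c,s=np.cos(yaw),np.sin(yaw);M=np.array([[c,-s],[s,c]]);o=wc-M@lc
print("fit yaw",np.degrees(yaw),"o",o,"res",W-(o+L@M.T))
print("stud in stand (tri, top)",M.T@(stud[:2]-o),M.T@(plane(T,bt,.057)[:2]-o))
print("post top",M.T@(plane(T,(434.1,184.5),.047)[:2]-o))
print("spine ends",M.T@(plane(T,(393.5,190.5),.05)[:2]-o),M.T@(plane(T,(395,256.5),.03)[:2]-o))
for n,u in dict(timer=(276,233),mill=(275,206),shaker=(332,180)).items():print(n,plane(T,u,0.0))
i=__import__("bench").bot.camera_info("wrist");print("wrist",i, )
```

```text
[430.0909 208.1818] [428 206   6   5  22] [382.     232.2381] [380 230   5   7  21]
stud tri [ 0.4589 -0.1     0.0564] 0.0018049621859778688 planeT [ 0.458  -0.0993  0.057 ] planeS [ 0.4593 -0.1008  0.057 ]
fit yaw -1.7389732711886439 o [ 0.43  -0.023] res [[-0.0004  0.0019]
 [ 0.0003 -0.0007]
 [ 0.     -0.0012]]
stud in stand (tri, top) [ 0.0312 -0.0761] [ 0.0303 -0.0754]
post top [ 0.0875 -0.091 ]
spine ends [0.0726 0.0022] [-0.0733  0.0014]
timer [0.4219 0.2469 0.    ]
mill [0.4863 0.2489 0.    ]
shaker [0.5461 0.1121 0.    ]
wrist {'camera_matrix': array([[334.3925,   0.    , 324.5741],
       [  0.    , 334.3925, 199.4226],
       [  0.    ,   0.    ,   1.    ]]), 'eye': array([0.1795, 0.6018, 0.3848]), 'attitude': array([0.1024, 0.8258, 0.5505, 0.0675])}
```

```bash
cat >> h.py <<'E'
O=np.array([.430,-.023,0]);Q=R.from_euler("z",-1.74,degrees=True)
def W(x,y,z): return O+Q.apply([x/1e3,y/1e3,z/1e3])   # stand mm -> world
def ori(zdir,ydir):  # tool axes given in stand frame
    z=np.array(zdir,float);z/=np.linalg.norm(z);y=np.array(ydir,float);y-=z*(y@z);y/=np.linalg.norm(y)
    return Q*R.from_matrix(np.c_[np.cross(y,z),y,z])
def go(st,tip,o):  # tip: fingertip centre, stand mm
    Rt=rot(st["tool_rot"]);p=W(*tip)-o.apply([0,0,.011])
    d=Rt.inv().apply(p-st["tool_pos"])*1e3; r=np.degrees((Rt.inv()*o).as_rotvec()); print("tip",tip,"d mm",d.round(1),"r",r.round(1))
def back(st):
    Rt=rot(st["tool_rot"]);t=st["tool_pos"]+Rt.apply([0,0,.011]);print("t",st["time"],"tip(stand mm)",(Q.inv().apply(t-O)*1e3).round(1),"z",Q.inv().apply(Rt.apply([0,0,1])).round(3),"y",Q.inv().apply(Rt.apply([0,1,0])).round(3),"F",st["force"].round(2),"w",round(st["grip_width"],4),"q",st["q"])
E
python3 - <<'E'
from h import *;from bench import bot
s=bot.sense();back(s);o=ori((0,0,-1),(1,-1,0))
go(s,(8,-99,160),o);go(s,(8,-99,55),o)
E
```

```text
t 0.1 tip(stand mm) [-207.3  593.2  222. ] z [-0.    -0.001 -1.   ] y [ 0.357  0.934 -0.001] F [-0.07 -0.3  -0.1 ] w 0.0876 q [ 1.156   0.4237  1.6306 -0.      1.0886 -0.019 ]
tip (8, -99, 160) d mm [-448.5 -569.5   62.8] r [ -0.    0.1 114.1]
tip (8, -99, 55) d mm [-448.5 -569.3  167.8] r [ -0.    0.1 114.1]
```

drive_tool(
  rows=[
    {"fingers":0,"dx":-224,"dy":-285,"dz":0,"rz":57},
    {"fingers":0,"dx":-224,"dy":-285,"dz":0,"rz":57},
    {"fingers":0,"dx":-224,"dy":-285,"dz":0,"rz":57},
    {"fingers":0,"dx":-224,"dy":-285,"dz":0,"rz":57},
    {"fingers":0,"dx":-224,"dy":-285,"dz":0,"rz":57},
    {"fingers":0,"dx":-448,"dy":-570,"dz":0,"rz":114},
    {"fingers":0,"dx":-448,"dy":-570,"dz":0,"rz":114},
    {"fingers":0,"dx":-448,"dy":-570,"dz":0,"rz":114},
    {"fingers":0,"dx":-448,"dy":-570,"dz":0,"rz":114},
    {"fingers":0,"dx":-448,"dy":-570,"dz":0,"rz":114},
  ],
)

```text
schema error: expected keys fingers, dx, dy, dz, rx, ry, rz
```

Run:
```python
from h import *;from bench import bot
s=bot.sense();back(s);o=ori((0,0,-1),(1,-1,0))
go(s,(8,-99,160),o);go(s,(8,-99,55),o)
```

```text
t 0.1 tip(stand mm) [-207.3  593.2  222. ] z [-0.    -0.001 -1.   ] y [ 0.357  0.934 -0.001] F [-0.07 -0.3  -0.1 ] w 0.0876 q [ 1.156   0.4237  1.6306 -0.      1.0886 -0.019 ]
tip (8, -99, 160) d mm [-448.5 -569.5   62.8] r [ -0.    0.1 114.1]
tip (8, -99, 55) d mm [-448.5 -569.3  167.8] r [ -0.    0.1 114.1]
```

drive_tool(
  rows=[
    {"fingers":0,"dx":-0.224,"dy":-0.285,"dz":0,"rx":0,"ry":0,"rz":57},
    {"fingers":0,"dx":-0.224,"dy":-0.285,"dz":0,"rx":0,"ry":0,"rz":57},
    {"fingers":0,"dx":-0.224,"dy":-0.285,"dz":0,"rx":0,"ry":0,"rz":57},
    {"fingers":0,"dx":-0.224,"dy":-0.285,"dz":0,"rx":0,"ry":0,"rz":57},
    {"fingers":0,"dx":-0.224,"dy":-0.285,"dz":0,"rx":0,"ry":0,"rz":57},
    {"fingers":0,"dx":-0.448,"dy":-0.57,"dz":0,"rx":0,"ry":0,"rz":114},
    {"fingers":0,"dx":-0.448,"dy":-0.57,"dz":0,"rx":0,"ry":0,"rz":114},
    {"fingers":0,"dx":-0.448,"dy":-0.57,"dz":0,"rx":0,"ry":0,"rz":114},
    {"fingers":0,"dx":-0.448,"dy":-0.57,"dz":0,"rx":0,"ry":0,"rz":114},
    {"fingers":0,"dx":-0.448,"dy":-0.57,"dz":0,"rx":0,"ry":0,"rz":114},
  ],
)

```text
time: 1.35
tool_pos: [0.408, -0.0277, 0.2338]
tool_rot: [0.0, 0.908, 0.419, 0.0]
force: [0.7, 0.8, -0.0]
grip_width: 0.0004
gripper_force: 0.0
```

Run:
```python
from h import *;from bench import bot
s=bot.sense();back(s);o=ori((0,0,-1),(1,-1,0))
go(s,(8,-99,160),o);go(s,(8,-99,55),o)
```

```text
t 1.35 tip(stand mm) [-21.9  -5.4 222.8] z [ 0.001  0.    -1.   ] y [ 0.78  -0.626  0.   ] F [ 0.71  0.76 -0.03] w 0.0004 q [-0.097   0.0972  2.081   0.0001  0.9629  0.6093]
tip (8, -99, 160) d mm [-54.4  81.9  62.8] r [ 0.  -0.   6.3]
tip (8, -99, 55) d mm [-54.4  81.8 167.8] r [ 0.  -0.   6.3]
```

drive_tool(
  rows=[
    {"fingers":0,"dx":-0.054,"dy":0.082,"dz":0.063,"rx":0,"ry":0,"rz":6.3},
    {"fingers":0,"dx":-0.054,"dy":0.082,"dz":0.063,"rx":0,"ry":0,"rz":6.3},
    {"fingers":0,"dx":-0.054,"dy":0.082,"dz":0.08,"rx":0,"ry":0,"rz":6.3},
    {"fingers":0,"dx":-0.054,"dy":0.082,"dz":0.08,"rx":0,"ry":0,"rz":6.3},
  ],
)

```text
time: 1.85
tool_pos: [0.4345, -0.1199, 0.1523]
tool_rot: [-0.001, 0.929, 0.371, -0.001]
force: [0.0, 0.8, 0.6]
grip_width: 0.0001
gripper_force: 0.0
```

Run:
```python
from h import *;from bench import bot
s=bot.sense();back(s);o=ori((0,0,-1),(1,-1,0))
p,d=bot.read_camera("wrist");cv2.imwrite("pics/w1.png",p[...,::-1])
go(s,(8,-99,55),o)
r=60;f=lambda t,k:(89-r*np.cos(t)+.707*k,-92+r*np.sin(t)+.707*k,55)
for t in(.27,.4,.6,.8,1.0,1.2,1.35,1.43):go(s,tuple(np.round(f(t,-17),1)),o)
```

```text
t 1.85 tip(stand mm) [  7.4 -96.7 141.3] z [-0.004  0.001 -1.   ] y [ 0.71  -0.704 -0.003] F [0.04 0.85 0.62] w 0.0001 q [-0.2957  0.2994  2.063   0.      0.7829  0.5155]
tip (8, -99, 55) d mm [-1.   2.3 86.3] r [-0.2  0.1  0.3]
tip (np.float64(19.2), np.float64(-88.0), np.float64(55.0)) d mm [14.7  2.5 86.3] r [-0.2  0.1  0.3]
tip (np.float64(21.7), np.float64(-80.7), np.float64(55.0)) d mm [21.6 -0.9 86.3] r [-0.2  0.1  0.3]
tip (np.float64(27.5), np.float64(-70.1), np.float64(55.0)) d mm [33.2 -4.2 86.3] r [-0.2  0.1  0.3]
tip (np.float64(35.2), np.float64(-61.0), np.float64(55.0)) d mm [45.1 -5.1 86.3] r [-0.2  0.1  0.3]
tip (np.float64(44.6), np.float64(-53.5), np.float64(55.0)) d mm [57.  -3.7 86.3] r [-0.2  0.1  0.3]
tip (np.float64(55.2), np.float64(-48.1), np.float64(55.0)) d mm [68.3 -0.  86.2] r [-0.2  0.1  0.3]
tip (np.float64(63.8), np.float64(-45.5), np.float64(55.0)) d mm [76.2  4.3 86.2] r [-0.2  0.1  0.3]
tip (np.float64(68.6), np.float64(-44.6), np.float64(55.0)) d mm [80.3  7.  86.2] r [-0.2  0.1  0.3]
```

View pics/w1.png

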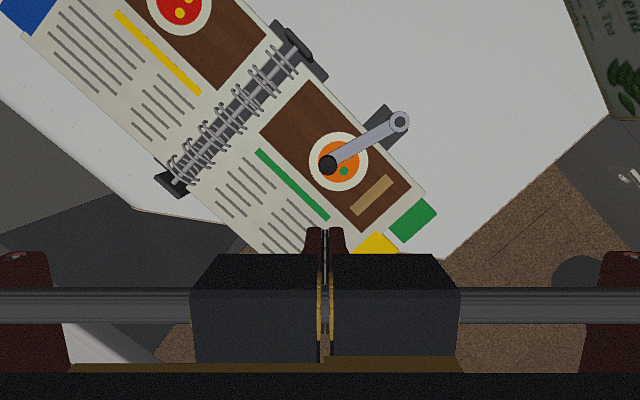

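The wrist view shows the stud top at (328,165), the post at (399,121), and the closed fingers at (325,235) with the stud straight ahead of them. I'll cross-check this against the two-view fit.

Run:
```python
from h import *;from bench import bot
i=bot.camera_info("wrist");c=dict(K=i["camera_matrix"],eye=i["eye"],att=i["attitude"])
p=cv2.imread("pics/w1.png")[...,::-1]
b,st=blob(p,(0,0,0),(180,255,60),(312,148,345,182));print(b,st)
T=dict(np.load("top0.npz"))
f=lambda P:(Q.inv().apply(P-O)*1e3).round(1)
print("stud",f(plane(c,b,.062)),"tri with top",f(tri(c,b,T,(430.1,208.2))[0]),"post",f(plane(c,(399,121),.046)))
print("spine ends",f(plane(c,(298,38),.051)),f(plane(c,(173,183),.051)))
for k,v in dict(y=((20,120,100),(33,255,255)),g=((45,120,60),(80,255,255))).items():
    b,st=blob(p,*v,(345,190,445,254));print(k,b,st)
    if k=="g":print(f(plane(c,b,.0345)))
```

```text
[327.2483 164.7013] [318 155  19  20 298]
stud [ 31.  -75.7  62. ] tri with top [ 30.5 -76.2  55.4] post [ 91.1 -91.8  46. ]
spine ends [77.7  0.9 51. ] [-65.2  -3.1  51. ]
y [375.7245 245.1873] [350 230  49  24 646]
g [412.4296 220.3245] [389 198  48  45 980]
[  46.4 -163.1   34.5]
```

drive_tool(
  rows=[
    {"fingers":0,"dx":-0.001,"dy":0.002,"dz":0.06,"rx":0,"ry":0,"rz":0},
    {"fingers":0,"dx":-0.001,"dy":0.002,"dz":0.086,"rx":0,"ry":0,"rz":0},
    {"fingers":0,"dx":-0.001,"dy":0.002,"dz":0.086,"rx":0,"ry":0,"rz":0},
    {"fingers":0,"dx":-0.001,"dy":0.002,"dz":0.086,"rx":0,"ry":0,"rz":0},
  ],
)

```text
time: 2.4
tool_pos: [0.4374, -0.1218, 0.069]
tool_rot: [0.001, 0.928, 0.372, 0.001]
force: [-0.5, 0.2, 0.4]
grip_width: 0.0002
gripper_force: 0.0
```

Run:
```python
from h import *;from bench import bot
s=bot.sense();back(s);o=ori((0,0,-1),(1,-1,0))
r=60;f=lambda t,k:(89-r*np.cos(t)+.707*k,-92+r*np.sin(t)+.707*k,55)
for t in(.27,.4,.6,.8,1.0,1.2,1.35,1.43):go(s,tuple(np.round(f(t,-17),1)),o)
```

```text
t 2.4 tip(stand mm) [ 10.4 -98.5  58. ] z [ 0.002 -0.001 -1.   ] y [ 0.712 -0.702  0.002] F [-0.53  0.21  0.35] w 0.0002 q [-0.2977  0.4648  2.0968 -0.      0.5779  0.5114]
tip (np.float64(19.2), np.float64(-88.0), np.float64(55.0)) d mm [13.6 -1.1  3. ] r [ 0.1 -0.1  0.4]
tip (np.float64(21.7), np.float64(-80.7), np.float64(55.0)) d mm [20.6 -4.5  3. ] r [ 0.1 -0.1  0.4]
tip (np.float64(27.5), np.float64(-70.1), np.float64(55.0)) d mm [32.2 -7.8  3. ] r [ 0.1 -0.1  0.4]
tip (np.float64(35.2), np.float64(-61.0), np.float64(55.0)) d mm [44.1 -8.7  3.1] r [ 0.1 -0.1  0.4]
tip (np.float64(44.6), np.float64(-53.5), np.float64(55.0)) d mm [56.  -7.3  3.1] r [ 0.1 -0.1  0.4]
tip (np.float64(55.2), np.float64(-48.1), np.float64(55.0)) d mm [67.3 -3.5  3.1] r [ 0.1 -0.1  0.4]
tip (np.float64(63.8), np.float64(-45.5), np.float64(55.0)) d mm [75.2  0.8  3.1] r [ 0.1 -0.1  0.4]
tip (np.float64(68.6), np.float64(-44.6), np.float64(55.0)) d mm [79.2  3.5  3.1] r [ 0.1 -0.1  0.4]
```

drive_tool(
  rows=[
    {"fingers":0,"dx":0.014,"dy":0,"dz":0,"rx":0,"ry":0,"rz":0},
    {"fingers":0,"dx":0.021,"dy":-0.003,"dz":0,"rx":0,"ry":0,"rz":0},
    {"fingers":0,"dx":0.027,"dy":-0.006,"dz":0,"rx":0,"ry":0,"rz":0},
    {"fingers":0,"dx":0.033,"dy":-0.008,"dz":0,"rx":0,"ry":0,"rz":0},
    {"fingers":0,"dx":0.033,"dy":-0.008,"dz":0,"rx":0,"ry":0,"rz":0},
  ],
)

```text
time: 3.02
tool_pos: [0.455, -0.0929, 0.0677]
tool_rot: [0.0, 0.928, 0.372, 0.0]
force: [-0.3, -0.1, 0.3]
grip_width: 0.0007
gripper_force: 0.0
```

Run:
```python
from h import *;from bench import bot
s=bot.sense();back(s);o=ori((0,0,-1),(1,-1,0))
p,d=bot.read_camera("wrist");cv2.imwrite("pics/w2.png",p[100:300,200:480,::-1])
r=62;f=lambda t,k:(90-r*np.cos(t)+.707*k,-92+r*np.sin(t)+.707*k,55)
for t in(.6,.8,1.0,1.2,1.35,1.43):go(s,tuple(np.round(f(t,-17),1)),o)
```

```text
t 3.025 tip(stand mm) [ 27.1 -69.1  56.7] z [ 0.  0. -1.] y [ 0.712 -0.702  0.   ] F [-0.27 -0.14  0.31] w 0.0007 q [-0.2271  0.4778  2.074   0.0001  0.5897  0.5821]
tip (np.float64(26.8), np.float64(-69.0), np.float64(55.0)) d mm [-0.2 -0.3  1.7] r [ 0.  -0.   0.4]
tip (np.float64(34.8), np.float64(-59.5), np.float64(55.0)) d mm [12.2 -1.3  1.7] r [ 0.  -0.   0.4]
tip (np.float64(44.5), np.float64(-51.8), np.float64(55.0)) d mm [24.5  0.2  1.7] r [ 0.  -0.   0.4]
tip (np.float64(55.5), np.float64(-46.2), np.float64(55.0)) d mm [36.2  4.1  1.7] r [ 0.  -0.   0.4]
tip (np.float64(64.4), np.float64(-43.5), np.float64(55.0)) d mm [44.4  8.5  1.7] r [ 0.  -0.   0.4]
tip (np.float64(69.3), np.float64(-42.6), np.float64(55.0)) d mm [48.5 11.4  1.7] r [ 0.  -0.   0.4]
```

View pics/w2.png

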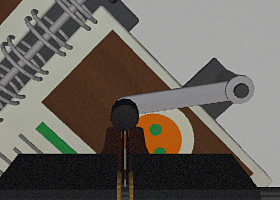

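The stud at (124,112) in the crop is squarely on the finger face and the keeper is swinging, so I'll continue.

drive_tool(
  rows=[
    {"fingers":0,"dx":0.006,"dy":-0.001,"dz":0,"rx":0,"ry":0,"rz":0},
    {"fingers":0,"dx":0.012,"dy":-0.001,"dz":0,"rx":0,"ry":0,"rz":0},
    {"fingers":0,"dx":0.018,"dy":0,"dz":0,"rx":0,"ry":0,"rz":0},
    {"fingers":0,"dx":0.024,"dy":0,"dz":0,"rx":0,"ry":0,"rz":0},
    {"fingers":0,"dx":0.03,"dy":0.002,"dz":0,"rx":0,"ry":0,"rz":0},
    {"fingers":0,"dx":0.036,"dy":0.004,"dz":0,"rx":0,"ry":0,"rz":0},
    {"fingers":0,"dx":0.041,"dy":0.006,"dz":0,"rx":0,"ry":0,"rz":0},
    {"fingers":0,"dx":0.045,"dy":0.009,"dz":0,"rx":0,"ry":0,"rz":0},
    {"fingers":0,"dx":0.0485,"dy":0.011,"dz":0,"rx":0,"ry":0,"rz":0},
    {"fingers":0,"dx":0.0485,"dy":0.011,"dz":0,"rx":0,"ry":0,"rz":0},
  ],
)

```text
time: 4.32
tool_pos: [0.498, -0.0679, 0.0677]
tool_rot: [0.0, 0.929, 0.371, 0.0]
force: [0.4, 0.3, -0.7]
grip_width: 0.0003
gripper_force: 0.0
```

```bash
cat > kp.py <<'E'
from h import *;from bench import bot
def keeper(name):
    p,d=bot.read_camera(name);i=bot.camera_info(name);c=dict(K=i["camera_matrix"],eye=i["eye"],att=i["attitude"])
    return p,c
E
python3 - <<'E'
from kp import *
s=bot.sense();back(s);o=ori((0,0,-1),(1,-1,0))
p,c=keeper("wrist")
b,st=blob(p,(0,0,0),(180,255,60),(300,190,350,232));print(b,st,(Q.inv().apply(plane(c,b,.0655)-O)*1e3).round(1))
cv2.imwrite("pics/w3.png",p[100:300,200:480,::-1])
E
```

```text
t 4.325 tip(stand mm) [ 69.3 -42.8  56.7] z [ 0.001 -0.    -1.   ] y [ 0.711 -0.703  0.   ] F [ 0.35  0.3  -0.67] w 0.0003 q [-0.1592  0.5142  1.9922  0.      0.6346  0.6507]
[322.0071 212.7205] [ 300  190   44   42 1120] [ 82.6 -27.3  65.5]
```

View pics/w3.png

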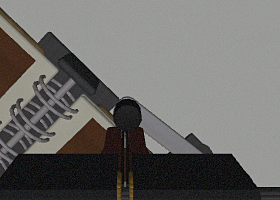

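Stud is at about (82,-28) in the stand frame, so the keeper is at about 1.43 rad. I'll give it a last nudge, retreat and lift.

drive_tool(
  rows=[
    {"fingers":0,"dx":0.001,"dy":0.001,"dz":0,"rx":0,"ry":0,"rz":0},
    {"fingers":0,"dx":0.001,"dy":0.001,"dz":0,"rx":0,"ry":0,"rz":0},
    {"fingers":0,"dx":0.001,"dy":0.001,"dz":0,"rx":0,"ry":0,"rz":0},
    {"fingers":0,"dx":-0.02,"dy":0,"dz":0,"rx":0,"ry":0,"rz":0},
    {"fingers":0,"dx":-0.02,"dy":0,"dz":-0.06,"rx":0,"ry":0,"rz":0},
    {"fingers":0,"dx":-0.02,"dy":0,"dz":-0.12,"rx":0,"ry":0,"rz":0},
    {"fingers":0,"dx":-0.02,"dy":0,"dz":-0.15,"rx":0,"ry":0,"rz":0},
  ],
)

```text
time: 5.25
tool_pos: [0.4829, -0.0826, 0.2205]
tool_rot: [0.001, 0.929, 0.371, 0.001]
force: [-0.1, -0.1, -0.9]
grip_width: 0.0005
gripper_force: 0.0
```

Run:
```python
from kp import *
s=bot.sense();back(s)
p,c=keeper("top");b,st=blob(p,(0,0,0),(180,255,60),(405,180,425,197));print("stud?",b,st,(Q.inv().apply(plane(c,b,.057)-O)*1e3).round(1))
p,c=keeper("scene");b,st=blob(p,(0,0,0),(180,255,55),(365,215,405,240));print("stud?",b,st,(Q.inv().apply(plane(c,b,.057)-O)*1e3).round(1))
cv2.imwrite("pics/s2.png",cv2.resize(p[165:275,280:440],None,fx=5,fy=5,interpolation=cv2.INTER_CUBIC)[...,::-1])
go(s,(0,-250,200),ori((0,0,-1),(1,0,0)));go(s,(0,-250,200),ori((0,1,-1),(1,0,0)))
```

```text
t 5.25 tip(stand mm) [ 54.8 -58.  209.5] z [ 0.003 -0.001 -1.   ] y [ 0.711 -0.703  0.003] F [-0.07 -0.08 -0.89] w 0.0005 q [-0.1937  0.2413  1.936  -0.0001  0.9609  0.6169]
stud? [418.035  185.2238] [406 180  19  17 143] [ 82.9 -51.8  57. ]
stud? [385.5 217.5] [385 215   2   6  10] [ 85.9 -30.7  57. ]
tip (0, -250, 200) d mm [-175.    96.1    9.4] r [  0.2  -0.  -44.7]
tip (0, -250, 200) d mm [-180.5  101.6   12.7] r [ 17.7  42.6 -42.3]
```

View pics/s2.png

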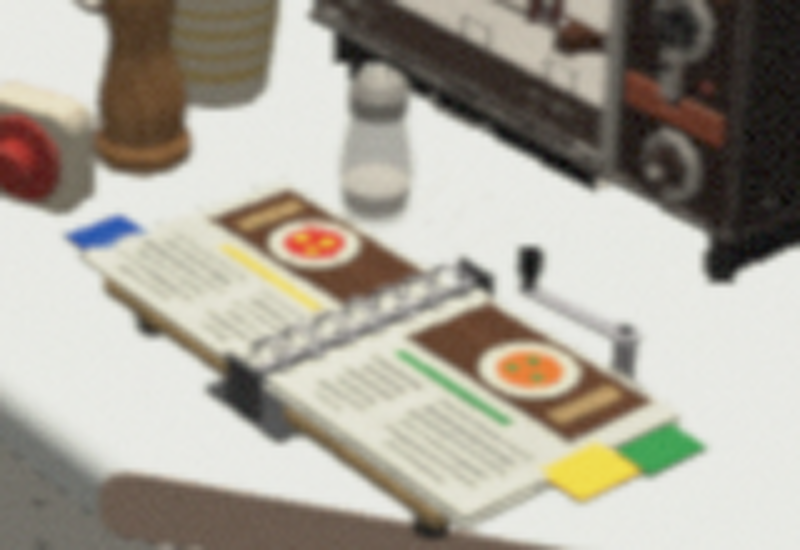

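The keeper now lies along the far edge, with the stud at scene-crop (530,265), and is clear of the panels. Next I'll stage for the tab with a tilted tool.

drive_tool(
  rows=[
    {"fingers":0,"dx":-0.06,"dy":0.033,"dz":0.003,"rx":0,"ry":0,"rz":-10},
    {"fingers":0,"dx":-0.11,"dy":0.064,"dz":0.006,"rx":0,"ry":0,"rz":-20},
    {"fingers":0,"dx":-0.16,"dy":0.09,"dz":0.009,"rx":0,"ry":0,"rz":-30},
    {"fingers":0,"dx":-0.175,"dy":0.096,"dz":0.009,"rx":0,"ry":0,"rz":-40},
    {"fingers":0,"dx":-0.175,"dy":0.096,"dz":0.009,"rx":0,"ry":0,"rz":-44.7},
    {"fingers":0,"dx":-0.18,"dy":0.1,"dz":0.012,"rx":17.7,"ry":42.6,"rz":-42.3},
    {"fingers":0,"dx":-0.18,"dy":0.1,"dz":0.012,"rx":17.7,"ry":42.6,"rz":-42.3},
    {"fingers":0,"dx":-0.18,"dy":0.1,"dz":0.012,"rx":17.7,"ry":42.6,"rz":-42.3},
    {"fingers":0,"dx":-0.18,"dy":0.1,"dz":0.012,"rx":17.7,"ry":42.6,"rz":-42.3},
    {"fingers":0,"dx":-0.18,"dy":0.1,"dz":0.012,"rx":17.7,"ry":42.6,"rz":-42.3},
  ],
)

```text
time: 6.6
tool_pos: [0.4199, -0.2788, 0.2027]
tool_rot: [-0.27, 0.664, 0.641, 0.274]
force: [-0.1, -0.2, -0.3]
grip_width: 0.0002
gripper_force: 0.0
```

Run:
```python
from kp import *
s=bot.sense();back(s);o=ori((0,1,-1),(1,0,0))
go(s,(0,-230,100),o);go(s,(0,-215,16),o);go(s,(0,-166,16),o)
```

```text
t 6.6 tip(stand mm) [  -2.3 -248.2  195. ] z [-0.003  0.71  -0.704] y [ 1.    -0.002 -0.006] F [-0.13 -0.23 -0.3 ] w 0.0002 q [-0.8882  0.5939  1.6599  0.4807  1.5449 -1.0323]
tip (0, -230, 100) d mm [-54.6   2.9  79.8] r [-0.2 -0.3 -0.3]
tip (0, -215, 16) d mm [-103.7    3.4  149.6] r [-0.2 -0.3 -0.3]
tip (0, -166, 16) d mm [-69.2   3.3 184.4] r [-0.2 -0.3 -0.3]
```

```bash
cat >> h.py <<'E'
def ob(beta,): 
    b=np.radians(beta); return ori((0,np.cos(b),-np.sin(b)),(1,0,0))
def tipc(th,r=161,ins=12,gap=0,x=0,half=10,b=None):
    t=np.radians(th); bd=b or min(90,35+55*th/90); bb=np.radians(bd)
    d=np.array([-np.cos(t),np.sin(t)]);n=np.array([-np.sin(t),-np.cos(t)])
    if th<90: c=173*d+2*n+ins*np.array([np.cos(bb),-np.sin(bb)])
    else: c=r*d+2*n
    c=c+gap*n-half*np.array([np.sin(bb),np.cos(bb)])
    return (x,round(c[0],1),round(37.5+c[1],1)),ob(bd)
E
python3 - <<'E'
from kp import *
s=bot.sense();o=ob(35)
for tip in((0,-230,100),(0,-205,25),(0,-168,15)):go(s,tip,o)
print(tipc(0),tipc(0,gap=2))
E
```

```text
tip (0, -230, 100) d mm [-56.5   2.9  79.9] r [-0.1  9.7 -0.4]
tip (0, -205, 25) d mm [-92.2   3.3 150.5] r [-0.1  9.7 -0.4]
tip (0, -168, 15) d mm [-73.2   3.3 183.8] r [-0.1  9.7 -0.4]
((0, np.float64(-168.9), np.float64(20.4)), Rotation.from_matrix(array([[ 0.0174,  0.9995,  0.0249],
                            [ 0.5733, -0.0304,  0.8188],
                            [ 0.8192,  0.    , -0.5736]]))) ((0, np.float64(-168.9), np.float64(18.4)), Rotation.from_matrix(array([[ 0.0174,  0.9995,  0.0249],
                            [ 0.5733, -0.0304,  0.8188],
                            [ 0.8192,  0.    , -0.5736]])))
```

drive_tool(
  rows=[
    {"fingers":0,"dx":-0.03,"dy":0.003,"dz":0.04,"rx":0,"ry":9.7,"rz":0},
    {"fingers":0,"dx":-0.057,"dy":0.003,"dz":0.08,"rx":0,"ry":9.7,"rz":0},
    {"fingers":0,"dx":-0.075,"dy":0.003,"dz":0.115,"rx":0,"ry":9.7,"rz":0},
    {"fingers":0,"dx":-0.098,"dy":0.003,"dz":0.143,"rx":0,"ry":9.7,"rz":0},
    {"fingers":0,"dx":-0.098,"dy":0.003,"dz":0.143,"rx":0,"ry":9.7,"rz":0},
    {"fingers":0,"dx":-0.098,"dy":0.003,"dz":0.143,"rx":0,"ry":9.7,"rz":0},
  ],
)

```text
time: 7.35
tool_pos: [0.4253, -0.2465, 0.0363]
tool_rot: [-0.321, 0.638, 0.619, 0.328]
force: [-0.6, 0.5, 0.5]
grip_width: 0.0004
gripper_force: 0.0
```

Run:
```python
from kp import *
s=bot.sense();back(s);o=ob(35)
for tip in((0,-205,15),(0,-168,15)):go(s,tip,o)
p,c=keeper("scene");cv2.imwrite("pics/s3.png",cv2.resize(p[165:285,330:450],None,fx=5,fy=5,interpolation=cv2.INTER_CUBIC)[...,::-1])
```

```text
t 7.35 tip(stand mm) [   2.  -214.5   30. ] z [-0.003  0.815 -0.579] y [ 1.     0.002 -0.002] F [-0.56  0.53  0.52] w 0.0004 q [-0.8821  0.9104  1.654   0.5718  1.421  -1.1973]
tip (0, -205, 15) d mm [-6.8 -2.  16.4] r [-0.2  0.4 -0.1]
tip (0, -168, 15) d mm [14.7 -2.  46.6] r [-0.2  0.4 -0.1]
```

View pics/s3.png

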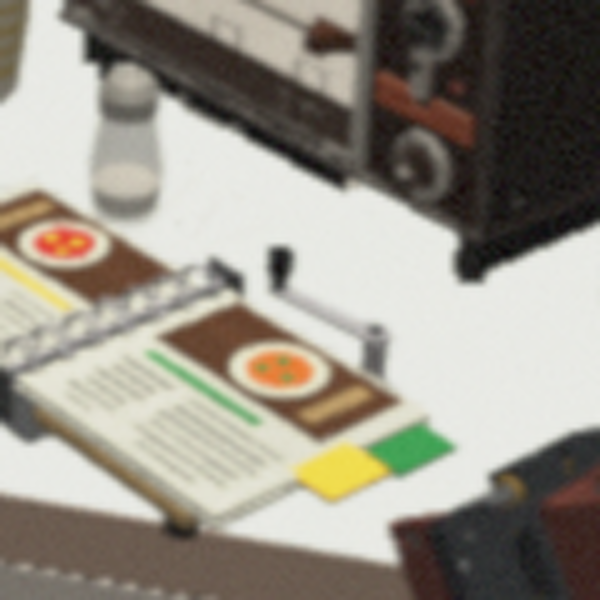

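The gripper is staged at lower right of the crop, outside the yellow tab at (340,470), and nothing has been disturbed. Now I'll insert under the tab.

drive_tool(
  rows=[
    {"fingers":0,"dx":-0.007,"dy":-0.002,"dz":0.016,"rx":0,"ry":0,"rz":0},
    {"fingers":0,"dx":-0.007,"dy":-0.002,"dz":0.016,"rx":0,"ry":0,"rz":0},
    {"fingers":0,"dx":0.004,"dy":-0.002,"dz":0.032,"rx":0,"ry":0,"rz":0},
    {"fingers":0,"dx":0.014,"dy":-0.002,"dz":0.046,"rx":0,"ry":0,"rz":0},
    {"fingers":0,"dx":0.014,"dy":-0.002,"dz":0.046,"rx":0,"ry":0,"rz":0},
  ],
)

```text
time: 8.02
tool_pos: [0.4239, -0.1987, 0.0204]
tool_rot: [-0.322, 0.637, 0.619, 0.329]
force: [0.7, 0.3, -0.3]
grip_width: 0.0002
gripper_force: 0.0
```

Run:
```python
from kp import *
s=bot.sense();back(s)
for th in(0,3,6,9,12,15,18,21,24,27,30):
    t,o=tipc(th);print(th,end=" ");go(s,t,o)
```

```text
t 8.025 tip(stand mm) [  -0.8 -166.8   14.1] z [-0.005  0.817 -0.577] y [ 1.     0.003 -0.004] F [ 0.73  0.3  -0.3 ] w 0.0002 q [-0.8337  0.9145  1.7312  0.6173  1.3431 -1.2222]
0 tip (0, np.float64(-168.9), np.float64(20.4)) d mm [ 3.9  0.7 -5.3] r [-0.3  0.2 -0.1]
3 tip (0, np.float64(-169.3), np.float64(29.4)) d mm [ 11.4   0.7 -10.8] r [-0.3 -1.6 -0.1]
6 tip (0, np.float64(-169.1), np.float64(38.3)) d mm [ 19.2   0.6 -15.8] r [-0.3 -3.5 -0.1]
9 tip (0, np.float64(-168.6), np.float64(47.2)) d mm [ 27.1   0.6 -20.5] r [-0.3 -5.3 -0.1]
12 tip (0, np.float64(-167.5), np.float64(56.0)) d mm [ 35.2   0.6 -24.6] r [-0.3 -7.1 -0.1]
15 tip (0, np.float64(-166.0), np.float64(64.8)) d mm [ 43.6   0.5 -28.4] r [-0.3 -9.  -0.1]
18 tip (0, np.float64(-164.0), np.float64(73.5)) d mm [ 52.3   0.5 -31.7] r [ -0.3 -10.8  -0.1]
21 tip (0, np.float64(-161.6), np.float64(82.0)) d mm [ 60.9   0.5 -34.6] r [ -0.3 -12.6  -0.1]
24 tip (0, np.float64(-158.7), np.float64(90.4)) d mm [ 69.8   0.5 -37. ] r [ -0.3 -14.5  -0.1]
27 tip (0, np.float64(-155.4), np.float64(98.6)) d mm [ 78.7   0.4 -38.9] r [ -0.3 -16.3  -0. ]
30 tip (0, np.float64(-151.7), np.float64(106.7)) d mm [ 87.8   0.4 -40.5] r [ -0.3 -18.1  -0. ]
```

drive_tool(
  rows=[
    {"fingers":0,"dx":0.004,"dy":0,"dz":-0.005,"rx":0,"ry":0,"rz":0},
    {"fingers":0,"dx":0.008,"dy":0,"dz":-0.008,"rx":0,"ry":-1,"rz":0},
    {"fingers":0,"dx":0.011,"dy":0,"dz":-0.011,"rx":0,"ry":-2,"rz":0},
    {"fingers":0,"dx":0.019,"dy":0,"dz":-0.016,"rx":0,"ry":-3.5,"rz":0},
    {"fingers":0,"dx":0.027,"dy":0,"dz":-0.02,"rx":0,"ry":-5,"rz":0},
    {"fingers":0,"dx":0.035,"dy":0,"dz":-0.025,"rx":0,"ry":-7,"rz":0},
    {"fingers":0,"dx":0.044,"dy":0,"dz":-0.028,"rx":0,"ry":-9,"rz":0},
    {"fingers":0,"dx":0.044,"dy":0,"dz":-0.028,"rx":0,"ry":-9,"rz":0},
  ],
)

```text
time: 9.02
tool_pos: [0.4248, -0.1976, 0.0736]
tool_rot: [-0.271, 0.661, 0.642, 0.278]
force: [0.3, 0.4, -0.6]
grip_width: 0.0004
gripper_force: 0.0
```

Run:
```python
from kp import *
s=bot.sense();back(s)
for n,bx in(("scene",(330,200,450,280)),("top",(440,170,500,250))):
    p,c=keeper(n)
    for k,v in dict(y=((20,120,80),(33,255,255)),g=((45,120,40),(80,255,255))).items():
        try:
            b,st=blob(p,*v,bx);print(n,k,b,st)
        except Exception as e: print(n,k,"none")
    if n=="scene":cv2.imwrite("pics/s4.png",cv2.resize(p[165:285,330:450],None,fx=5,fy=5,interpolation=cv2.INTER_CUBIC)[...,::-1])
for th in range(15,50,3):
    t,o=tipc(th);print(th,end=" ");go(s,t,o)
```

```text
t 9.025 tip(stand mm) [   0.1 -166.8   65.9] z [-0.003  0.715 -0.699] y [ 1.     0.002 -0.002] F [ 0.35  0.37 -0.62] w 0.0004 q [-0.796   0.7413  1.8072  0.5691  1.2646 -1.1338]
scene y [331.5 218.5] [331 218   2   2   2]
scene g none
top y [471.2451 220.2134] [464 211  16  19 253]
top g [467.1818 203.6818] [466 198   3  12  22]
15 tip (0, np.float64(-166.0), np.float64(64.8)) d mm [-0.3 -0.1  1.4] r [-0.2  0.2  0. ]
18 tip (0, np.float64(-164.0), np.float64(73.5)) d mm [ 7.7 -0.1 -3.3] r [-0.2 -1.7  0. ]
21 tip (0, np.float64(-161.6), np.float64(82.0)) d mm [15.8 -0.1 -7.5] r [-0.1 -3.5  0. ]
24 tip (0, np.float64(-158.7), np.float64(90.4)) d mm [ 24.2  -0.2 -11.3] r [-0.1 -5.3  0. ]
27 tip (0, np.float64(-155.4), np.float64(98.6)) d mm [ 32.7  -0.2 -14.6] r [-0.1 -7.2  0. ]
30 tip (0, np.float64(-151.7), np.float64(106.7)) d mm [ 41.4  -0.2 -17.6] r [-0.1 -9.   0. ]
33 tip (0, np.float64(-147.5), np.float64(114.5)) d mm [ 50.3  -0.2 -19.9] r [ -0.1 -10.8   0. ]
36 tip (0, np.float64(-143.0), np.float64(122.1)) d mm [ 59.2  -0.2 -22. ] r [ -0.1 -12.7   0. ]
39 tip (0, np.float64(-138.1), np.float64(129.4)) d mm [ 68.2  -0.2 -23.5] r [ -0.1 -14.5   0. ]
42 tip (0, np.float64(-132.7), np.float64(136.4)) d mm [ 77.3  -0.2 -24.4] r [ -0.1 -16.3   0. ]
45 tip (0, np.float64(-127.1), np.float64(143.2)) d mm [ 86.4  -0.2 -25.1] r [ -0.1 -18.2   0. ]
48 tip (0, np.float64(-121.1), np.float64(149.6)) d mm [ 95.6  -0.2 -25.1] r [ -0.1 -20.    0. ]
```

View pics/s4.png

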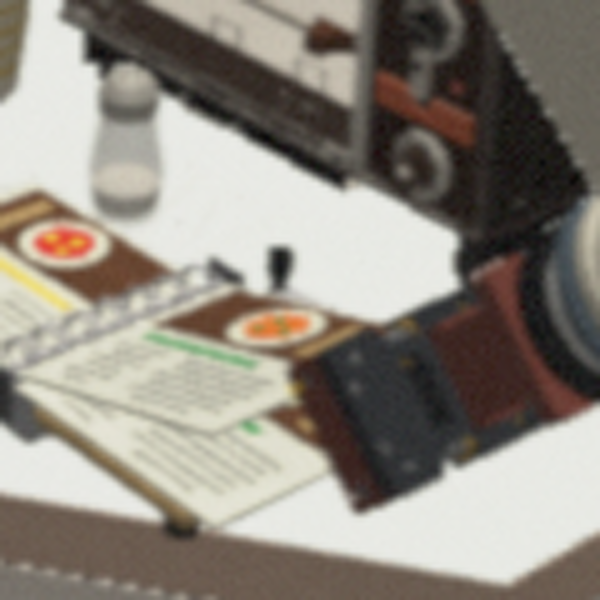

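The yellow panel has risen about 15° and the green panel below it is still flat (crop (230,470)). That was my tenth picture, so from here I'll go by numbers.

drive_tool(
  rows=[
    {"fingers":0,"dx":0.008,"dy":0,"dz":-0.003,"rx":0,"ry":-1.7,"rz":0},
    {"fingers":0,"dx":0.016,"dy":0,"dz":-0.008,"rx":0,"ry":-3.5,"rz":0},
    {"fingers":0,"dx":0.024,"dy":0,"dz":-0.011,"rx":0,"ry":-5.3,"rz":0},
    {"fingers":0,"dx":0.033,"dy":0,"dz":-0.015,"rx":0,"ry":-7.2,"rz":0},
    {"fingers":0,"dx":0.041,"dy":0,"dz":-0.018,"rx":0,"ry":-9,"rz":0},
    {"fingers":0,"dx":0.05,"dy":0,"dz":-0.02,"rx":0,"ry":-10.8,"rz":0},
    {"fingers":0,"dx":0.059,"dy":0,"dz":-0.022,"rx":0,"ry":-12.7,"rz":0},
    {"fingers":0,"dx":0.068,"dy":0,"dz":-0.0235,"rx":0,"ry":-14.5,"rz":0},
    {"fingers":0,"dx":0.077,"dy":0,"dz":-0.0245,"rx":0,"ry":-16.3,"rz":0},
    {"fingers":0,"dx":0.086,"dy":0,"dz":-0.025,"rx":0,"ry":-18.2,"rz":0},
  ],
)

```text
time: 10.38
tool_pos: [0.4261, -0.1558, 0.1518]
tool_rot: [-0.166, 0.697, 0.677, 0.169]
force: [-0.1, -2.8, -0.6]
grip_width: 0.0003
gripper_force: 1.0
```

```bash
cat > chk.py <<'E'
from kp import *
def chk(ths,**k):
    s=bot.sense();back(s)
    p,c=keeper("top")
    for n,v in dict(y=((20,120,80),(33,255,255)),g=((45,120,40),(80,255,255)),b=((105,120,60),(130,255,255))).items():
        m=cv2.inRange(cv2.cvtColor(p,cv2.COLOR_RGB2HSV),*map(np.array,v));q=np.zeros_like(m);q[150:270,300:490]=m[150:270,300:490]
        N,l,st,ce=cv2.connectedComponentsWithStats(q);print(n,[(ce[j].round(1).tolist(),int(st[j,4])) for j in range(1,N) if st[j,4]>25])
    for th in ths:
        t,o=tipc(th,**k);print(th,end=" ");go(s,t,o)
    return p,c
E
python3 -c "
from chk import *
chk(range(45,76,3))"
```

```text
t 10.375 tip(stand mm) [   0.1 -127.7  142. ] z [-0.003  0.46  -0.888] y [ 1.     0.001 -0.003] F [-0.14 -2.76 -0.62] w 0.0003 q [-0.6293  0.4362  1.949   0.442   1.0858 -0.8732]
y [([464.4, 212.2], 219), ([363.0, 225.5], 64)]
g [([463.4, 199.8], 37)]
b [([323.0, 243.1], 135)]
45 tip (0, np.float64(-127.1), np.float64(143.2)) d mm [ 1.1 -0.2 -0.8] r [-0.2  0.1 -0. ]
48 tip (0, np.float64(-121.1), np.float64(149.6)) d mm [ 9.7 -0.2 -3.7] r [-0.2 -1.7 -0. ]
51 tip (0, np.float64(-114.7), np.float64(155.7)) d mm [18.6 -0.2 -6.1] r [-0.2 -3.6 -0. ]
54 tip (0, np.float64(-108.1), np.float64(161.4)) d mm [27.4 -0.2 -8.1] r [-0.2 -5.4 -0. ]
57 tip (0, np.float64(-101.1), np.float64(166.8)) d mm [36.5 -0.2 -9.7] r [-0.2 -7.2 -0. ]
60 tip (0, np.float64(-93.9), np.float64(171.8)) d mm [ 45.5  -0.2 -10.8] r [-0.2 -9.1 -0. ]
63 tip (0, np.float64(-86.5), np.float64(176.4)) d mm [ 54.5  -0.2 -11.4] r [ -0.2 -10.9   0. ]
66 tip (0, np.float64(-78.8), np.float64(180.6)) d mm [ 63.6  -0.2 -11.5] r [ -0.2 -12.7   0. ]
69 tip (0, np.float64(-70.9), np.float64(184.4)) d mm [ 72.8  -0.2 -11.1] r [ -0.2 -14.6   0. ]
72 tip (0, np.float64(-62.9), np.float64(187.7)) d mm [ 81.7  -0.2 -10.3] r [ -0.2 -16.4   0. ]
75 tip (0, np.float64(-54.7), np.float64(190.6)) d mm [90.7 -0.2 -9. ] r [ -0.2 -18.2   0. ]
```

drive_tool(
  rows=[
    {"fingers":0,"dx":0.01,"dy":0,"dz":-0.004,"rx":0,"ry":-1.7,"rz":0},
    {"fingers":0,"dx":0.0185,"dy":0,"dz":-0.006,"rx":0,"ry":-3.6,"rz":0},
    {"fingers":0,"dx":0.0275,"dy":0,"dz":-0.008,"rx":0,"ry":-5.4,"rz":0},
    {"fingers":0,"dx":0.0365,"dy":0,"dz":-0.0095,"rx":0,"ry":-7.2,"rz":0},
    {"fingers":0,"dx":0.0455,"dy":0,"dz":-0.011,"rx":0,"ry":-9,"rz":0},
    {"fingers":0,"dx":0.0545,"dy":0,"dz":-0.0115,"rx":0,"ry":-10.9,"rz":0},
    {"fingers":0,"dx":0.0635,"dy":0,"dz":-0.0115,"rx":0,"ry":-12.7,"rz":0},
    {"fingers":0,"dx":0.073,"dy":0,"dz":-0.011,"rx":0,"ry":-14.6,"rz":0},
    {"fingers":0,"dx":0.082,"dy":0,"dz":-0.0105,"rx":0,"ry":-16.4,"rz":0},
    {"fingers":0,"dx":0.091,"dy":0,"dz":-0.009,"rx":0,"ry":-18.2,"rz":0},
  ],
)

```text
time: 11.68
tool_pos: [0.4281, -0.0789, 0.2016]
tool_rot: [-0.057, 0.715, 0.694, 0.057]
force: [-0.2, -0.8, 0.4]
grip_width: 0.0005
gripper_force: 0.6
```

```bash
python3 -c "
from chk import *
chk([75,78,81,84,87])
s=bot.sense()
for th,r in zip(range(90,112,3),(161,160,159,158,157,156,155,154)):
    t,o=tipc(th,r=r);print(th,end=' ');go(s,t,o)
"
```

```text
t 11.675 tip(stand mm) [ -0.3 -54.1 190.7] z [-0.003  0.161 -0.987] y [ 1.     0.001 -0.003] F [-0.19 -0.82  0.4 ] w 0.0005 q [-0.3151  0.2128  2.042   0.1905  0.9442 -0.4019]
y [([432.9, 207.9], 173), ([363.3, 225.5], 65)]
g []
b [([323.3, 243.2], 144)]
75 tip (0, np.float64(-54.7), np.float64(190.6)) d mm [-0.6  0.2  0. ] r [-0.2 -0.1  0. ]
78 tip (0, np.float64(-46.3), np.float64(193.1)) d mm [ 8.5  0.2 -1.1] r [-0.2 -1.9  0. ]
81 tip (0, np.float64(-37.8), np.float64(195.2)) d mm [17.6  0.2 -1.8] r [-0.2 -3.7  0. ]
84 tip (0, np.float64(-29.3), np.float64(196.7)) d mm [26.5  0.3 -1.9] r [-0.2 -5.6  0. ]
87 tip (0, np.float64(-20.7), np.float64(197.8)) d mm [35.6  0.3 -1.5] r [-0.2 -7.4  0. ]
90 tip (0, np.float64(-12.0), np.float64(198.5)) d mm [43.7  0.3 -0.7] r [-0.2 -9.2  0.1]
93 tip (0, np.float64(-3.6), np.float64(197.4)) d mm [51.8  0.3  1.8] r [-0.2 -9.2  0.1]
96 tip (0, np.float64(4.6), np.float64(195.8)) d mm [59.6  0.4  4.7] r [-0.2 -9.2  0.1]
99 tip (0, np.float64(12.7), np.float64(193.9)) d mm [67.3  0.4  7.8] r [-0.2 -9.2  0.1]
102 tip (0, np.float64(20.7), np.float64(191.5)) d mm [74.8  0.4 11.5] r [-0.2 -9.2  0.1]
105 tip (0, np.float64(28.4), np.float64(188.7)) d mm [82.   0.4 15.5] r [-0.2 -9.2  0.1]
108 tip (0, np.float64(36.0), np.float64(185.5)) d mm [89.   0.4 19.9] r [-0.2 -9.2  0.1]
111 tip (0, np.float64(43.3), np.float64(182.0)) d mm [95.6  0.4 24.5] r [-0.2 -9.2  0.1]
```

drive_tool(
  rows=[
    {"fingers":0,"dx":0.0085,"dy":0,"dz":-0.001,"rx":0,"ry":-1.9,"rz":0},
    {"fingers":0,"dx":0.0175,"dy":0,"dz":-0.002,"rx":0,"ry":-3.7,"rz":0},
    {"fingers":0,"dx":0.0265,"dy":0,"dz":-0.002,"rx":0,"ry":-5.6,"rz":0},
    {"fingers":0,"dx":0.0355,"dy":0,"dz":-0.0015,"rx":0,"ry":-7.4,"rz":0},
    {"fingers":0,"dx":0.0435,"dy":0,"dz":-0.001,"rx":0,"ry":-9.2,"rz":0},
    {"fingers":0,"dx":0.052,"dy":0,"dz":0.002,"rx":0,"ry":-9.2,"rz":0},
    {"fingers":0,"dx":0.0595,"dy":0,"dz":0.005,"rx":0,"ry":-9.2,"rz":0},
    {"fingers":0,"dx":0.067,"dy":0,"dz":0.008,"rx":0,"ry":-9.2,"rz":0},
    {"fingers":0,"dx":0.075,"dy":0,"dz":0.0115,"rx":0,"ry":-9.2,"rz":0},
    {"fingers":0,"dx":0.082,"dy":0,"dz":0.0155,"rx":0,"ry":-9.2,"rz":0},
  ],
)

```text
time: 12.98
tool_pos: [0.4309, 0.0043, 0.1991]
tool_rot: [-0.002, 0.717, 0.697, -0.0]
force: [-1.0, -1.0, 1.1]
grip_width: 0.0005
gripper_force: 0.4
```

```bash
python3 -c "
from chk import *
chk([])
s=bot.sense()
for th in range(105,140,3):
    t,o=tipc(th,r=156-(th-105)*.4);print(th,end=' ');go(s,t,o)
"
```

```text
t 12.975 tip(stand mm) [  0.   27.4 188.1] z [-0.003  0.002 -1.   ] y [ 1.     0.001 -0.003] F [-0.97 -1.    1.13] w 0.0005 q [-0.0192  0.1895  2.069   0.0029  0.8858  0.0084]
y [([363.0, 225.5], 64)]
g []
b [([323.3, 243.2], 144)]
105 tip (0, np.float64(28.4), np.float64(188.7)) d mm [ 0.5  0.2 -1. ] r [-0.2 -0.1  0.1]
108 tip (0, np.float64(35.9), np.float64(185.3)) d mm [8.  0.2 2.5] r [-0.2 -0.1  0.1]
111 tip (0, np.float64(43.2), np.float64(181.6)) d mm [15.3  0.2  6.2] r [-0.2 -0.1  0.1]
114 tip (0, np.float64(50.2), np.float64(177.5)) d mm [22.3  0.2 10.3] r [-0.2 -0.1  0.1]
117 tip (0, np.float64(56.9), np.float64(173.1)) d mm [29.   0.3 14.7] r [-0.2 -0.1  0.1]
120 tip (0, np.float64(63.3), np.float64(168.4)) d mm [35.4  0.3 19.4] r [-0.2 -0.1  0.1]
123 tip (0, np.float64(69.4), np.float64(163.4)) d mm [41.5  0.3 24.4] r [-0.2 -0.1  0.1]
126 tip (0, np.float64(75.1), np.float64(158.1)) d mm [47.2  0.3 29.8] r [-0.2 -0.1  0.1]
129 tip (0, np.float64(80.6), np.float64(152.5)) d mm [52.7  0.4 35.4] r [-0.2 -0.1  0.1]
132 tip (0, np.float64(85.7), np.float64(146.7)) d mm [57.7  0.4 41.2] r [-0.2 -0.1  0.1]
135 tip (0, np.float64(90.4), np.float64(140.7)) d mm [62.4  0.4 47.2] r [-0.2 -0.1  0.1]
138 tip (0, np.float64(94.8), np.float64(134.5)) d mm [66.8  0.4 53.4] r [-0.2 -0.1  0.1]
```

drive_tool(
  rows=[
    {"fingers":0,"dx":0.008,"dy":0,"dz":0.0025,"rx":0,"ry":0,"rz":0},
    {"fingers":0,"dx":0.0155,"dy":0,"dz":0.006,"rx":0,"ry":0,"rz":0},
    {"fingers":0,"dx":0.0225,"dy":0,"dz":0.0105,"rx":0,"ry":0,"rz":0},
    {"fingers":0,"dx":0.029,"dy":0,"dz":0.0145,"rx":0,"ry":0,"rz":0},
    {"fingers":0,"dx":0.0355,"dy":0,"dz":0.0195,"rx":0,"ry":0,"rz":0},
    {"fingers":0,"dx":0.0415,"dy":0,"dz":0.0245,"rx":0,"ry":0,"rz":0},
    {"fingers":0,"dx":0.047,"dy":0,"dz":0.03,"rx":0,"ry":0,"rz":0},
    {"fingers":0,"dx":0.0525,"dy":0,"dz":0.0355,"rx":0,"ry":0,"rz":0},
    {"fingers":0,"dx":0.0575,"dy":0,"dz":0.041,"rx":0,"ry":0,"rz":0},
    {"fingers":0,"dx":0.0625,"dy":0,"dz":0.047,"rx":0,"ry":0,"rz":0},
  ],
)

```text
time: 14.28
tool_pos: [0.4326, 0.0667, 0.152]
tool_rot: [-0.002, 0.717, 0.697, -0.0]
force: [0.8, -0.4, 1.6]
grip_width: 0.0005
gripper_force: 0.3
```

```bash
python3 -c "
from chk import *
p,c=chk([])
p,c=keeper('scene')
for n,v in dict(y=((20,120,60),(33,255,255)),g=((45,100,40),(80,255,255))).items():
    m=cv2.inRange(cv2.cvtColor(p,cv2.COLOR_RGB2HSV),*map(np.array,v));m[:,:270]=0;m[:130]=0;m[285:]=0;m[:,440:]=0
    N,l,st,ce=cv2.connectedComponentsWithStats(m);print('scene',n,[(ce[j].round(1).tolist(),int(st[j,4])) for j in range(1,N) if st[j,4]>15])
s=bot.sense()
for th in range(135,180,4):
    t,o=tipc(th,r=144-(th-135)*.5);print(th,end=' ');go(s,t,o)
"
```

```text
t 14.275 tip(stand mm) [ -0.2  89.8 141. ] z [-0.003  0.002 -1.   ] y [ 1.     0.001 -0.003] F [ 0.8  -0.36  1.61] w 0.0005 q [0.1242 0.2825 2.0908 0.0036 0.7708 0.1508]
y [([343.7, 216.5], 36)]
g []
b [([323.0, 243.1], 135)]
scene y [([321.1, 173.0], 79)]
scene g [([348.3, 195.1], 33), ([411.2, 254.2], 90)]
135 tip (0, np.float64(90.4), np.float64(140.7)) d mm [0.6 0.6 0. ] r [-0.2 -0.1  0.1]
139 tip (0, np.float64(95.9), np.float64(132.2)) d mm [6.1 0.6 8.5] r [-0.2 -0.1  0.1]
143 tip (0, np.float64(100.6), np.float64(123.4)) d mm [10.8  0.7 17.3] r [-0.2 -0.1  0.1]
147 tip (0, np.float64(104.6), np.float64(114.3)) d mm [14.8  0.7 26.4] r [-0.2 -0.1  0.1]
151 tip (0, np.float64(108.0), np.float64(105.2)) d mm [18.1  0.8 35.6] r [-0.2 -0.1  0.1]
155 tip (0, np.float64(110.6), np.float64(95.9)) d mm [20.7  0.8 44.9] r [-0.2 -0.1  0.1]
159 tip (0, np.float64(112.5), np.float64(86.7)) d mm [22.6  0.9 54.1] r [-0.2 -0.1  0.1]
163 tip (0, np.float64(113.7), np.float64(77.4)) d mm [23.8  0.9 63.4] r [-0.2 -0.1  0.1]
167 tip (0, np.float64(114.3), np.float64(68.2)) d mm [24.4  0.9 72.6] r [-0.2 -0.1  0.1]
171 tip (0, np.float64(114.1), np.float64(59.2)) d mm [24.1  1.  81.6] r [-0.2 -0.1  0.1]
175 tip (0, np.float64(113.4), np.float64(50.3)) d mm [23.4  1.  90.5] r [-0.2 -0.1  0.1]
179 tip (0, np.float64(111.9), np.float64(41.6)) d mm [21.9  1.  99.2] r [-0.2 -0.1  0.1]
```

Green tab is unmoved and the yellow panel is following. I'll continue down.

drive_tool(
  rows=[
    {"fingers":0,"dx":0.006,"dy":0,"dz":0.0085,"rx":0,"ry":0,"rz":0},
    {"fingers":0,"dx":0.011,"dy":0,"dz":0.017,"rx":0,"ry":0,"rz":0},
    {"fingers":0,"dx":0.015,"dy":0,"dz":0.026,"rx":0,"ry":0,"rz":0},
    {"fingers":0,"dx":0.018,"dy":0,"dz":0.0355,"rx":0,"ry":0,"rz":0},
    {"fingers":0,"dx":0.0205,"dy":0,"dz":0.045,"rx":0,"ry":0,"rz":0},
    {"fingers":0,"dx":0.0225,"dy":0,"dz":0.054,"rx":0,"ry":0,"rz":0},
    {"fingers":0,"dx":0.024,"dy":0,"dz":0.0635,"rx":0,"ry":0,"rz":0},
    {"fingers":0,"dx":0.0245,"dy":0,"dz":0.0725,"rx":0,"ry":0,"rz":0},
    {"fingers":0,"dx":0.0245,"dy":0,"dz":0.081,"rx":0,"ry":0,"rz":0},
    {"fingers":0,"dx":0.0245,"dy":0,"dz":0.087,"rx":0,"ry":0,"rz":0},
  ],
)

```text
time: 15.62
tool_pos: [0.4329, 0.091, 0.0649]
tool_rot: [-0.002, 0.717, 0.697, -0.0]
force: [1.0, -0.6, 1.4]
grip_width: 0.0006
gripper_force: 0.2
```

```bash
python3 -c "
from chk import *
chk([])
"
```

```text
t 15.625 tip(stand mm) [ -0.6 114.1  53.9] z [-0.003  0.002 -1.   ] y [ 1.     0.001 -0.003] F [ 1.   -0.56  1.35] w 0.0006 q [0.1785 0.4641 2.1197 0.005  0.5605 0.2037]
y [([321.7, 223.0], 92)]
g []
b [([322.6, 238.2], 47)]
```

drive_tool(
  rows=[
    {"fingers":0,"dx":0,"dy":0,"dz":0.005,"rx":0,"ry":0,"rz":0},
    {"fingers":0,"dx":0,"dy":0,"dz":0.009,"rx":0,"ry":0,"rz":0},
    {"fingers":0,"dx":0,"dy":0,"dz":0.012,"rx":0,"ry":0,"rz":0},
    {"fingers":0,"dx":0,"dy":0,"dz":0.012,"rx":0,"ry":0,"rz":0},
    {"fingers":0,"dx":0,"dy":0,"dz":0.012,"rx":0,"ry":0,"rz":0},
  ],
)

```text
time: 16.3
tool_pos: [0.433, 0.0911, 0.0535]
tool_rot: [-0.002, 0.717, 0.697, -0.0]
force: [0.2, 0.4, -0.7]
grip_width: 0.0006
gripper_force: 0.0
```

```bash
python3 -c "
from chk import *
chk([])
"
```

```text
t 16.3 tip(stand mm) [ -0.5 114.2  42.5] z [-0.003  0.002 -1.   ] y [ 1.     0.001 -0.003] F [ 0.16  0.43 -0.67] w 0.0006 q [0.1787 0.4888 2.1222 0.0051 0.533  0.2034]
y []
g []
b []
```

drive_tool(
  rows=[
    {"fingers":0,"dx":0,"dy":0,"dz":0.001,"rx":0,"ry":0,"rz":0},
    {"fingers":0,"dx":0,"dy":0,"dz":0.002,"rx":0,"ry":0,"rz":0},
    {"fingers":0,"dx":0,"dy":0,"dz":0.002,"rx":0,"ry":0,"rz":0},
  ],
)

```text
time: 16.73
tool_pos: [0.433, 0.0911, 0.0514]
tool_rot: [-0.002, 0.717, 0.697, -0.0]
force: [-0.9, -0.0, 1.4]
grip_width: 0.0005
gripper_force: 0.0
```

```bash
python3 -c "
from chk import *
chk([]);
p,d=bot.read_camera('scene')
m=cv2.inRange(cv2.cvtColor(p,cv2.COLOR_RGB2HSV),(20,120,60),(33,255,255));m[:,:270]=0;m[:170]=0;m[285:]=0;m[:,440:]=0
N,l,st,ce=cv2.connectedComponentsWithStats(m);print('scene',[(ce[j].round(1).tolist(),int(st[j,4])) for j in range(1,N) if st[j,4]>15])
i=bot.camera_info('scene');c=dict(K=i['camera_matrix'],eye=i['eye'],att=i['attitude'])
for j in range(1,N):
    if st[j,4]>15: print((Q.inv().apply(plane(c,ce[j],.0375)-O)*1e3).round(1))
"
```

```text
t 16.725 tip(stand mm) [ -0.5 114.2  40.4] z [-0.003  0.002 -1.   ] y [ 1.     0.001 -0.003] F [-0.91 -0.02  1.38] w 0.0005 q [0.1788 0.4933 2.1225 0.0052 0.5281 0.2034]
y []
g []
b []
scene [([314.1, 204.6], 53)]
[  3.6 160.4  37.5]
```

Yellow tab now lies at stand (4,160), flat on the left, with light force. I'll lift off, check the height, and check oven clearance for the keeper return.

drive_tool(
  rows=[
    {"fingers":0,"dx":0,"dy":0,"dz":-0.02,"rx":0,"ry":0,"rz":0},
    {"fingers":0,"dx":0,"dy":0,"dz":-0.08,"rx":0,"ry":0,"rz":0},
    {"fingers":0,"dx":0,"dy":0,"dz":-0.14,"rx":0,"ry":0,"rz":0},
    {"fingers":0,"dx":-0.06,"dy":0,"dz":-0.14,"rx":0,"ry":0,"rz":0},
    {"fingers":0,"dx":-0.12,"dy":0,"dz":-0.14,"rx":0,"ry":0,"rz":0},
  ],
)

```text
time: 17.45
tool_pos: [0.4304, -0.0299, 0.1924]
tool_rot: [-0.001, 0.716, 0.698, 0.001]
force: [0.3, 0.3, -0.0]
grip_width: 0.0003
gripper_force: 0.0
```

Run:
```python
from chk import *
chk([])
d0=dict(np.load("top0.npz"))
def cloud(c,d):
    v,u=np.mgrid[0:400,0:640];P=np.stack([(u-c["K"][0,2])/c["K"][0,0]*d,(v-c["K"][1,2])/c["K"][1,1]*d,d],-1)
    return rot(c["att"]).apply(P.reshape(-1,3))+c["eye"]
C=cloud(d0,d0["d"]);m=(C[:,2]>.1)&(C[:,2]<.35)&(C[:,0]>.45)&(C[:,1]>-.2)&(C[:,1]<.12)&(d0["d"].ravel()>0)
print("oven min x",np.percentile(C[m],[0,1,5],axis=0)[:,0], "y range",C[m][:,1].min(),C[m][:,1].max())
p,d=bot.read_camera("top");i=bot.camera_info("top");c=dict(K=i["camera_matrix"],eye=i["eye"],att=i["attitude"])
L=Q.inv().apply(cloud(c,d)-O)*1e3
for y0 in(30,60,90,110,130,145):
    k=(abs(L[:,0]+40)<25)&(abs(L[:,1]-y0)<6)&(L[:,2]<80)&(d.ravel()>0);print(y0,k.sum(),np.median(L[k,2]) if k.any() else None)
s=bot.sense();r=62
for t,k in((1.45,30),(1.45,20),(1.45,17)):
    f=np.pi/2-t;m=np.array([np.cos(f),np.sin(f)]);st=np.array([90-r*np.cos(t),-92+r*np.sin(t)])+k*m
    go(s,(*st.round(1),140),ori((0,0,-1),(m[1],-m[0],0)))
```

```text
t 17.45 tip(stand mm) [  0.6  -6.9 181.4] z [ 0.     0.002 -1.   ] y [1.    0.004 0.   ] F [ 0.29  0.26 -0.04] w 0.0003 q [-0.0983  0.2003  2.0753  0.0024  0.8659 -0.0735]
y [([322.7, 222.9], 152)]
g [([356.4, 207.8], 41)]
b [([322.5, 243.0], 120)]
oven min x [0.6101 0.6247 0.6296] y range -0.19980916419746209 0.11995122015856863
30 129 40.59240545842546
60 124 40.715494499983684
90 120 41.007538958139186
110 116 40.79599051241173
130 117 41.16438033631709
145 123 40.91425052736719
tip (np.float64(112.3), np.float64(-26.8), 140) d mm [-16.2 112.6  40.4] r [-0.1  0.  82.8]
tip (np.float64(102.4), np.float64(-28.0), 140) d mm [-17.4 102.7  40.4] r [-0.1  0.  82.8]
tip (np.float64(99.4), np.float64(-28.4), 140) d mm [-17.8  99.7  40.4] r [-0.1  0.  82.8]
```

The panel lies flat at a uniform 41 mm and the oven starts at x=0.61. I'll move to the far side of the stud.

drive_tool(
  rows=[
    {"fingers":0,"dx":0,"dy":0,"dz":0,"rx":0,"ry":0,"rz":10},
    {"fingers":0,"dx":0,"dy":0,"dz":0,"rx":0,"ry":0,"rz":20},
    {"fingers":0,"dx":0,"dy":0,"dz":0,"rx":0,"ry":0,"rz":30},
    {"fingers":0,"dx":0,"dy":0,"dz":0,"rx":0,"ry":0,"rz":40},
    {"fingers":0,"dx":0,"dy":0,"dz":0,"rx":0,"ry":0,"rz":50},
    {"fingers":0,"dx":-0.005,"dy":0.03,"dz":0.01,"rx":0,"ry":0,"rz":60},
    {"fingers":0,"dx":-0.01,"dy":0.06,"dz":0.02,"rx":0,"ry":0,"rz":70},
    {"fingers":0,"dx":-0.015,"dy":0.09,"dz":0.03,"rx":0,"ry":0,"rz":80},
    {"fingers":0,"dx":-0.016,"dy":0.112,"dz":0.04,"rx":0,"ry":0,"rz":83},
    {"fingers":0,"dx":-0.016,"dy":0.112,"dz":0.04,"rx":0,"ry":0,"rz":83},
  ],
)

```text
time: 18.8
tool_pos: [0.5417, -0.0476, 0.1499]
tool_rot: [-0.001, 0.999, 0.047, -0.002]
force: [-0.8, 0.3, -0.5]
grip_width: 0.0004
gripper_force: 0.0
```

```bash
cat > ret.py <<'E'
from chk import *
def ret(lst,z=55,r=62):
    s=bot.sense();back(s)
    for t,k in lst:
        f=min(np.pi/2-t,np.radians(65));m=np.array([np.cos(f),np.sin(f)]);st=np.array([90-r*np.cos(t),-92+r*np.sin(t)])+k*m
        print(t,end=" ");go(s,(*st.round(1).tolist(),z),ori((0,0,-1),(m[1],-m[0],0)))
E
python3 -c "
from ret import *
ret([(1.45,30),(1.45,17)])
p,c=keeper('wrist')
m=cv2.inRange(cv2.cvtColor(p,cv2.COLOR_RGB2HSV),(0,0,0),(180,255,60));m[250:]=0
N,l,st,ce=cv2.connectedComponentsWithStats(m)
for j in range(1,N):
    if st[j,4]>100: print(ce[j].round(1),st[j],(Q.inv().apply(plane(c,ce[j],.062)-O)*1e3).round(1))
p,c=keeper('scene');b,st=blob(p,(0,0,0),(180,255,55),(381,210,391,226));print('scene stud',b,st,(Q.inv().apply(plane(c,b,.057)-O)*1e3).round(1))
"
```

```text
t 18.8 tip(stand mm) [112.3 -21.2 138.9] z [-0.004  0.002 -1.   ] y [ 0.124 -0.992 -0.003] F [-0.82  0.29 -0.46] w 0.0004 q [-0.1107  0.4224  1.8668  0.0026  0.8567  1.3645]
1.45 tip (112.3, -26.8, 55) d mm [-0.4  5.8 83.9] r [-0.2  0.2  0.2]
1.45 tip (99.4, -28.4, 55) d mm [-13.4   5.7  83.9] r [-0.2  0.2  0.2]
[423.6  29.6] [   94     0   546   164 15601] [238.4 -70.4  62. ]
[218.4  58.5] [    0     4   433    98 10847] [204.   62.1  62. ]
[162.  150.5] [148 136  20  34 101] [137.6  99.2  62. ]
[121.1 162.8] [ 96 144  36  47 407] [124.9 128.5  62. ]
[ 23.3 199.8] [  0 175  37  59 539] [ 87.9 201.4  62. ]
[  6.8 214.3] [  0 189  18  49 618] [ 74.8 214.8  62. ]
[399.2 225.5] [383 220  35  13 312] [103.4 -78.9  62. ]
[307.8 237.1] [ 262  224  110   26 1648] [ 85.4 -11.5  62. ]
[393.6 246.9] [375 244  39   6 166] [ 85.8 -77.8  62. ]
scene stud [385.4545 217.2727] [385 215   2   6  11] [ 86.6 -29.8  57. ]
```

drive_tool(
  rows=[
    {"fingers":0,"dx":0,"dy":0.006,"dz":0.04,"rx":0,"ry":0,"rz":0},
    {"fingers":0,"dx":0,"dy":0.006,"dz":0.08,"rx":0,"ry":0,"rz":0},
    {"fingers":0,"dx":0,"dy":0.006,"dz":0.084,"rx":0,"ry":0,"rz":0},
    {"fingers":0,"dx":0,"dy":0.006,"dz":0.084,"rx":0,"ry":0,"rz":0},
  ],
)

```text
time: 19.4
tool_pos: [0.5416, -0.0539, 0.0678]
tool_rot: [-0.001, 0.999, 0.047, -0.001]
force: [0.5, 0.7, 0.1]
grip_width: 0.0007
gripper_force: 0.0
```

```bash
python3 -c "
from ret import *
ret([(1.45,17),(1.35,17),(1.25,17),(1.15,17),(1.05,17),(.95,17),(.85,17),(.75,17)])
"
```

```text
t 19.4 tip(stand mm) [112.4 -27.5  56.8] z [-0.002  0.002 -1.   ] y [ 0.124 -0.992 -0.002] F [0.5  0.71 0.08] w 0.0007 q [-0.1221  0.5565  1.8985  0.0029  0.6893  1.3529]
1.45 tip (99.4, -28.4, 55) d mm [-13.1  -0.7   1.8] r [-0.1  0.1  0.2]
1.35 tip (93.0, -27.8, 55) d mm [-19.3  -2.1   1.8] r [-0.1  0.1 -5.6]
1.25 tip (86.6, -27.8, 55) d mm [-25.7  -2.9   1.8] r [ -0.1   0.1 -11.3]
1.15 tip (80.2, -28.5, 55) d mm [-32.1  -3.    1.8] r [ -0.2   0.1 -17. ]
1.05 tip (73.9, -29.8, 55) d mm [-38.5  -2.5   1.9] r [ -0.2   0.1 -22.7]
0.95 tip (67.8, -31.7, 55) d mm [-44.8  -1.4   1.9] r [ -0.2   0.1 -28.5]
0.85 tip (61.9, -34.2, 55) d mm [-51.    0.4   1.9] r [ -0.2   0.1 -34.2]
0.75 tip (56.2, -37.3, 55) d mm [-57.    2.8   1.9] r [ -0.2   0.1 -39.9]
```

drive_tool(
  rows=[
    {"fingers":0,"dx":-0.007,"dy":-0.001,"dz":0,"rx":0,"ry":0,"rz":0},
    {"fingers":0,"dx":-0.013,"dy":-0.001,"dz":0,"rx":0,"ry":0,"rz":0},
    {"fingers":0,"dx":-0.019,"dy":-0.002,"dz":0,"rx":0,"ry":0,"rz":-5.6},
    {"fingers":0,"dx":-0.0255,"dy":-0.003,"dz":0,"rx":0,"ry":0,"rz":-11.3},
    {"fingers":0,"dx":-0.032,"dy":-0.003,"dz":0,"rx":0,"ry":0,"rz":-17},
    {"fingers":0,"dx":-0.0385,"dy":-0.0025,"dz":0,"rx":0,"ry":0,"rz":-22.7},
    {"fingers":0,"dx":-0.045,"dy":-0.0015,"dz":0,"rx":0,"ry":0,"rz":-28.5},
    {"fingers":0,"dx":-0.051,"dy":0.0005,"dz":0,"rx":0,"ry":0,"rz":-34.2},
    {"fingers":0,"dx":-0.057,"dy":0.003,"dz":0,"rx":0,"ry":0,"rz":-40},
  ],
)

```text
time: 20.52
tool_pos: [0.4849, -0.0624, 0.0678]
tool_rot: [-0.001, 0.922, 0.387, -0.0]
force: [0.8, 0.9, -0.6]
grip_width: -0.0001
gripper_force: 0.3
```

```bash
python3 -c "
from ret import *
ret([(.75,17),(.65,17),(.55,17),(.45,17),(.35,17),(.25,17),(.15,17),(.08,17)])
p,c=keeper('scene');m=cv2.inRange(cv2.cvtColor(p,cv2.COLOR_RGB2HSV),(0,0,0),(180,255,55));m[:210]=0;m[242:]=0;m[:,:372]=0;m[:,400:]=0
N,l,st,ce=cv2.connectedComponentsWithStats(m)
for j in range(1,N): print(ce[j].round(1),st[j],(Q.inv().apply(plane(c,ce[j],.057)-O)*1e3).round(1))
"
```

```text
t 20.525 tip(stand mm) [ 56.1 -37.7  56.8] z [-0.002  0.002 -1.   ] y [ 0.734 -0.679 -0.003] F [ 0.83  0.93 -0.56] w -0.0001 q [-0.1535  0.5016  2.0202  0.0031  0.6216  0.6203]
0.75 tip (56.2, -37.3, 55) d mm [ 0.4 -0.2  1.8] r [-0.1 -0.   0.2]
0.65 tip (50.9, -40.9, 55) d mm [-5.8 -1.7  1.8] r [-0.1 -0.  -5.5]
0.55 tip (46.0, -45.1, 55) d mm [-12.3  -2.4   1.8] r [ -0.1  -0.  -11.2]
0.45 tip (41.6, -49.7, 55) d mm [-18.6  -2.5   1.8] r [ -0.1  -0.  -17. ]
0.35 tip (38.9, -55.3, 55) d mm [-24.6  -0.7   1.8] r [ -0.1  -0.  -17.7]
0.25 tip (37.1, -61.3, 55) d mm [-30.2   2.    1.7] r [ -0.1  -0.  -17.7]
0.15 tip (35.9, -67.3, 55) d mm [-35.4   5.2   1.7] r [ -0.1  -0.  -17.7]
0.08 tip (35.4, -71.6, 55) d mm [-38.9   7.8   1.7] r [ -0.1  -0.  -17.7]
[380. 210.] [380 210   1   1   1] [100.8   5.9  57. ]
[379.6 212.8] [379 212   2   3   5] [90.2 -4.2 57. ]
[379.1 223.5] [376 216   6  15  41] [ 53.5 -42.5  57. ]
```

drive_tool(
  rows=[
    {"fingers":0,"dx":-0.006,"dy":-0.0015,"dz":0,"rx":0,"ry":0,"rz":-5.5},
    {"fingers":0,"dx":-0.012,"dy":-0.0025,"dz":0,"rx":0,"ry":0,"rz":-11},
    {"fingers":0,"dx":-0.0185,"dy":-0.0025,"dz":0,"rx":0,"ry":0,"rz":-17},
    {"fingers":0,"dx":-0.0245,"dy":-0.0005,"dz":0,"rx":0,"ry":0,"rz":-17.7},
    {"fingers":0,"dx":-0.03,"dy":0.002,"dz":0,"rx":0,"ry":0,"rz":-17.7},
    {"fingers":0,"dx":-0.0355,"dy":0.005,"dz":0,"rx":0,"ry":0,"rz":-17.7},
    {"fingers":0,"dx":-0.039,"dy":0.008,"dz":0,"rx":0,"ry":0,"rz":-17.7},
    {"fingers":0,"dx":-0.039,"dy":0.008,"dz":0,"rx":0,"ry":0,"rz":-17.7},
    {"fingers":0,"dx":-0.019,"dy":0.008,"dz":0,"rx":0,"ry":0,"rz":-17.7},
    {"fingers":0,"dx":-0.019,"dy":0.008,"dz":-0.05,"rx":0,"ry":0,"rz":-17.7},
  ],
)

```text
time: 21.82
tool_pos: [0.4769, -0.08, 0.1147]
tool_rot: [-0.004, 0.852, 0.523, -0.003]
force: [1.8, 0.1, 0.7]
grip_width: 0.0007
gripper_force: 0.0
```

drive_tool(
  rows=[
    {"fingers":0,"dx":0,"dy":0,"dz":-0.05,"rx":0,"ry":0,"rz":0},
    {"fingers":0,"dx":0.05,"dy":-0.03,"dz":-0.1,"rx":0,"ry":0,"rz":0},
    {"fingers":0,"dx":0.1,"dy":-0.05,"dz":-0.12,"rx":0,"ry":0,"rz":0},
    {"fingers":0,"dx":0.15,"dy":-0.05,"dz":-0.12,"rx":0,"ry":0,"rz":0},
    {"fingers":0,"dx":0.15,"dy":-0.05,"dz":-0.12,"rx":0,"ry":0,"rz":0},
    {"fingers":0,"dx":0.15,"dy":-0.05,"dz":-0.12,"rx":0,"ry":0,"rz":0},
  ],
)

```text
time: 22.58
tool_pos: [0.501, 0.0752, 0.2369]
tool_rot: [-0.002, 0.852, 0.523, -0.001]
force: [-0.7, -0.4, 0.0]
grip_width: 0.0004
gripper_force: 0.0
```

Run:
```python
from chk import *
p,c=chk([])
f=lambda P:(Q.inv().apply(P-O)*1e3).round(1)
for n,(x0,y0,x1,y1) in dict(top=(422,198,442,216),scene=(372,215,395,242)).items():
    p,c=keeper(n);m=cv2.inRange(cv2.cvtColor(p,cv2.COLOR_RGB2HSV),(0,0,0),(180,255,58));k=np.zeros_like(m);k[y0:y1,x0:x1]=m[y0:y1,x0:x1]
    N,l,st,ce=cv2.connectedComponentsWithStats(k)
    for j in range(1,N):
        if st[j,4]>6:print(n,ce[j].round(1),st[j],f(plane(c,ce[j],.057)))
    a=np.load(n+"0.npz")["p"].astype(int)
    for nm,b in (dict(timer=(255,215,298,250),mill=(250,170,290,212),shaker=(320,150,348,185)) if n=="top" else dict(timer=(272,178,300,208),mill=(296,145,320,200),shaker=(345,172,366,210))).items():
        u=(slice(b[1],b[3]),slice(b[0],b[2]));print(n,nm,"diff",abs(a[u]-p[u]).mean().round(1))
```

```text
t 22.575 tip(stand mm) [ 68.  100.3 225.9] z [-0.004  0.002 -1.   ] y [ 0.905 -0.425 -0.004] F [-0.7  -0.39  0.04] w 0.0004 q [0.1241 0.2467 1.8831 0.0027 1.0152 0.5918]
y [([322.7, 222.9], 152)]
g [([356.3, 207.6], 43)]
b [([322.5, 243.0], 120)]
top timer diff 7.8
top mill diff 6.1
top shaker diff 58.0
scene [385.2 234.8] [384 232   4   8  21] [ 30.1 -89.8  57. ]
scene timer diff 1.5
scene mill diff 2.3
scene shaker diff 3.4
```

```bash
python3 -c "
from bench import bot
print(bot.job_done())"
```

```text
the job is handed in; nothing more can be done
None
```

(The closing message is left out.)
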